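# Box the bonbons and clamp the lid in the screw press

## Robot

A 6-joint arm with a two-finger parallel gripper is mounted at the origin on the work surface. World frame = base frame: x ahead of the robot, y to its left, z up, the work surface at z = 0. Lengths are in m, angles in rad, forces in N, time in s.
With the tool pointing down it reaches from about 0.25 to 0.775 m from the base axis. Payload 4 kg.
Tool frame: the origin (TCP) lies on the centre line of the jaws, within the pads' length; the fingertips stand 25 mm ahead of it and the grasp point (between the pads) lies 6 mm ahead of it; z points along the fingers, y is the line along which they close (so a half turn about z gives the same grasp; the last joint's range is limited). The gripper opens to 94 mm and grips with 3 to 60 N. Pads are 16 mm wide; open, the fingers measure 119 mm over their backs; the gripper's body (75 mm by 177 mm) begins 78 mm behind the grasp point.
Start: joints at [-1.398, 0.087, 1.371, -0, 1.684, -0.103], TCP at [0.15, -0.529, 0.231] pointing down, gripper open.
Joint ranges: [-3.1, 3.1], [-0.76, 2.03], [0.27, 2.55], [-1.08, 4.22], [0.17, 2.65], [-2.57, 2.57]. Speed limits (rad/s): [2.79, 2.79, 3.14, 3.14, 3.14, 3.14].

## Interface

Orientations are given as [roll, pitch, yaw] about the fixed x, y, z axes, in that order (R = Rz(yaw) Ry(pitch) Rx(roll)).
In Python, from bench import sensors, optics, ticket gives the robot as it stands.
- The arm moves only by the tool send_rows, never from a script. Its argument "rows" is a list of rows, each a list of 6 numbers: the shift along the world's x, y, z in mm, then the turn, a rotation vector about the world's x, y, z in rad. In form: [[x, y, z, wx, wy, wz], ...]. A call has 1 to 8 rows; each row shifts and turns the commanded pose from where the row before left it; what a row does not reach is not made up. A row lasts 1/12 s, in which the tool goes at most 41.7 mm and 7.16 degrees, less where a joint would pass 70% of its speed; a pose out of reach is approached as far as the arm can. A call is refused whole if a number of a shift passes 41.7 or a number of a turn 0.125, either way. A call with a gripper value outside its range is refused whole. "grip" is the finger opening in mm, from 0 to 94, set as the call begins (left out, the last holds). The fingers move at their own pace and stop on an object; the grip force is fixed at half the most. Time passes only in rows, so rows that do not move let the fingers close. It gives the time, the measured TCP pose, the force, the opening and the grip force at its end, in the units of the state.
- sensors.get_obs(): the state, without advancing time (a new reading comes with each control period).
- optics.snapshot(name): name is "side" or "top" or "wrist"; returns the picture (400x640x3 uint8, red, green, blue); there is no depth.
- optics.camera_model(name): a dict with "vertical_fov" (degrees; the focal length in pixels is half the picture's height over the tangent of half this angle, whatever the lens; pixels are square), "cx", "cy" (the principal point, pixels), "R" (3x3) and "t" (3): a world point X has camera coordinates R X + t. Camera axes: x right, y down, z forward; pixel columns grow to the right and rows downward; lengths in m; the calibration is good to about 2 mm. A picture is of the moment at which its call begins: read the wrist's pose just before it. camera_model takes no time and is no camera call; for the wrist camera it gives the pose at the moment of the call.
- ticket.close_job(): hands the job in; it is judged then, once.
The state is a dict: "time": time; "joint_positions": joint angles; "qvel": joint speeds; "joint_torque": joint torques, N m; "tool_pos": TCP position; "ee_rot": TCP orientation; "wrist_force": force on the tool from outside, world axes, zero at the start; "wrist_torque": the same for the moment, N m; "width": finger opening in m; "finger_force": force on a finger pad.
Only numpy, scipy, OpenCV 4.12 (cv2) and the standard library are available. Lean on these libraries where they do the work, as an engineer would, in place of code of your own. Each camera call takes 0.05 s, during which the arm holds its last target. There are 200 camera calls.

## Task

Put every bonbon on the pink mat into the open red heart-shaped box base on the press carriage, then set the gold lid down over it so that it sits flat on the carriage all round. Push the carriage by its black grip all the way to its end stop under the screw, then turn the T-handle clockwise until it clearly firms up, so that the pad bears hard on the lid; do not force it further, leave the box clamped there and do not disturb the jar, spool and can.

Things in the scene. Friction and masses are not known exactly. Their poses are not given: they have to be found in the camera images.
- bonbon1: Foil-wrapped bonbon (red), an upright cylinder 23 mm in diameter and 26 mm high, 22 g; origin at the centre of its underside, z up its axis. There are 3 to 5 bonbons; absent ones read None from the start.
- bonbon2: Foil-wrapped bonbon (gold), an upright cylinder 23 mm in diameter and 26 mm high, 22 g; origin at the centre of its underside, z up its axis. There are 3 to 5 bonbons; absent ones read None from the start.
- bonbon3: Foil-wrapped bonbon (red), an upright cylinder 23 mm in diameter and 26 mm high, 22 g; origin at the centre of its underside, z up its axis. There are 3 to 5 bonbons; absent ones read None from the start.
- bonbon4: Foil-wrapped bonbon (gold), an upright cylinder 23 mm in diameter and 26 mm high, 22 g; origin at the centre of its underside, z up its axis. There are 3 to 5 bonbons; absent ones read None from the start.
- bonbon5: Foil-wrapped bonbon (red), an upright cylinder 23 mm in diameter and 26 mm high, 22 g; origin at the centre of its underside, z up its axis. There are 3 to 5 bonbons; absent ones read None from the start.
- mat: Thin fixed pink mat, 160 x 160 mm, 2 mm thick, on the bench, left or right of the press; the bonbons start on it. Origin at the centre of its underside.
- lid: Gold heart lid, 146 mm wide (its y), 135 long, 180 g. Skirt 34 mm deep, open below; roof top 38 mm above the rim; red grip bar on it, 44 mm along y, 14 thick along x, 38 to 60 mm up. Origin: rim plane, under the bar's middle, below the centre of mass. Point toward -x, lobes +x. In place its axes match box_in, skirt 3.5 mm clear around the base, rim on the deck 3 mm below that point.
- press: Fixed lid press: grey base plate, two red posts at local x = +-108 mm, red beam across them (34 mm wide in y, top 155 mm above the bench). Origin on the bench under the screw axis. Its +y is the way the carriage travels from the loading place to the end stop; x is across the track. Turned by up to 0.13 rad.
- carriage (a joint): Travel of the carriage along the press's +y, m: 0 to 0.012 at the start (loading place), 0.185 at the end stop, right under the screw. Slides with about 2 N of friction and stays where it is left.
- box_in (a point): Centre of the inner floor of the red heart box base fixed on the carriage (travels with it), 33 mm above the bench; axes parallel to the press's. Heart point toward -x, lobes +x; wall rises 14 mm above this floor. A bonbon fits at each of these x, y in mm: (-46, 0), (-17, 17), (-17, -17), (15, 32), (15, -32). Under the lid there are 31 mm of height.
- slide_grip (a point): The carriage's black upright grip, 22 mm across the track (press x), 16 mm along it, top 80 mm above the bench; it stands 100 mm behind the middle of the box, on the side away from the screw. This point lies on its axis, 14 mm below its top.
- screw (a joint): Turn of the screw and its T-handle, rad, growing clockwise as seen from above (tightening); starts at 0 to 1. The handle does not rise or sink; the pad sinks 6.4 mm per rad. Needs about 0.45 N m to turn freely and stays where it is left; with the turning hand at rest, a wrist feels about 0.1 N m before the pad meets the lid, 0.3 to 0.5 once clamped.
- t_handle (a point): Centre of the steel T-handle bar on the screw axis, 190 mm above the bench. The bar is horizontal, 84 mm long along this point's x, 14 mm thick and high, a black 20 mm ball at either end; below it a 10 mm stem goes down to a brass collar on the beam, 27 mm below this point.
- pad: Sprung bridge pad under the screw; origin on the screw axis, level with the soles of its two rubber feet, which stand 35 mm to either side across the track. Once the feet meet the lid, the spring (4 N plus 3.5 N per mm) yields up to 18 mm (2.8 rad of handle), adding up to 0.43 N m of handle torque, then stops hard. 6 to 12 mm taken up is well clamped and holds by itself.
- sweet_jar: Bystander: sweet jar, 76 mm in diameter, 110 mm high, origin at the centre of its underside.
- ribbon_spool: Bystander: red ribbon spool, 72 mm in diameter, 36 mm high, origin at the centre of its underside.
- cocoa_can: Bystander: can, 72 mm in diameter, 100 mm high, origin at the centre of its underside.
Mind the look-alikes: they are no part of the job. Of the things shaped like the lid, the gold one is meant.

How it is judged:
By the outcome, as a careful person would: the job done as asked, in the order asked, and still so for the second after the job is handed in, with the robot touching nothing.
Of bonbon1, bonbon2, bonbon3, bonbon4, bonbon5 only 3 to 5 are there at a start; the rules pass over those that are not, and their reading is None.
At some moment in a run one of bonbon1, bonbon2, bonbon3, bonbon4, bonbon5 may be knocked a few centimetres aside while the robot is not near it.
It also fails if it takes over 210 s, if anything falls off the work surface, if the arm or the gripper's body presses on something with over 40 N, if the wrist force passes 120 N, or if a joint passes its speed limit or range.

## Working session

There is one attempt and no reset: what is moved stays moved. The work goes in short steps, Python scripts to look and compute and a tool call to move; the robot and the scene stay as the last step left them, time stands still between calls to the robot, and variables do not carry over. Pictures are saved under pics/ and viewed, at most 14 in all, crops included, and the job is handed in when it is done.

Besides the shell and the picture viewer there is one more tool, called after "Emit:" as a command line: name --pt "numbers of a row" for each row, then --argument value for the rest. send_rows: Moves the arm, as the interface text tells. Its arguments: {"type":"object","properties":{"rows":{"type":"array"},"grip":{"type":"number"}},"required":["rows"]}

```bash
ls; mkdir -p pics; python3 - <<'E'
from bench import sensors, optics
import cv2,numpy as np
o=sensors.get_obs(); print({k:np.round(v,3) for k,v in o.items()})
for n in ["side","top","wrist"]:
    im=optics.snapshot(n); cv2.imwrite(f"pics/{n}0.png",im[:,:,::-1])
    m=optics.camera_model(n); print(n,m['vertical_fov'],m['cx'],m['cy'],np.round(m['R'],3).tolist(),np.round(m['t'],3))
E
```

```text
pics
{'time': np.float64(0.0), 'joint_positions': array([-1.398,  0.088,  1.372, -0.   ,  1.684, -0.103]), 'qvel': array([-0.   , -0.001,  0.001, -0.   ,  0.001, -0.002]), 'joint_torque': array([ 0.0000e+00, -3.4019e+01, -3.0242e+01,  7.2000e-02,  3.3000e-02,
       -0.0000e+00]), 'tool_pos': array([ 0.15 , -0.529,  0.229]), 'ee_rot': array([-3.139, -0.   ,  0.276]), 'wrist_force': array([0.373, 0.471, 0.56 ]), 'wrist_torque': array([-0.005,  0.006,  0.059]), 'finger_force': np.float64(0.0), 'width': np.float64(0.094)}
side 56.44910993825829 315.5726889706 197.46438127212647 [[0.741, -0.672, 0.0], [-0.33, -0.365, -0.871], [0.585, 0.645, -0.492]] [-0.348  0.302  0.625]
top 55.32096773873442 315.4584315858232 197.44464716060287 [[-0.028, -1.0, 0.007], [-0.984, 0.027, -0.176], [0.176, -0.012, -0.984]] [0.05  0.545 1.163]
wrist 66.6956818418046 320.6423096451872 202.84340128195134 [[0.271, -0.963, -0.001], [-0.936, -0.264, 0.233], [-0.225, -0.063, -0.972]] [-0.548 -0.025  0.389]
```

View pics/top0.png

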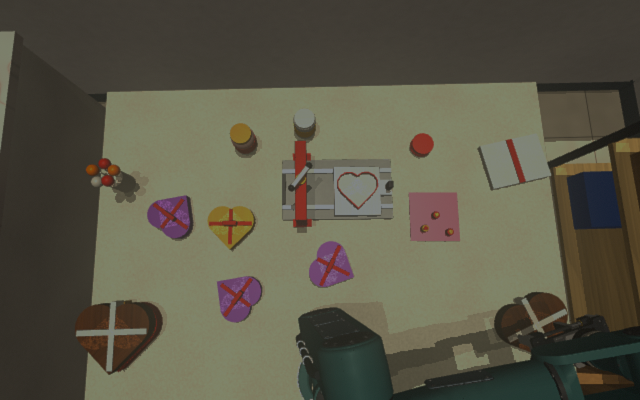

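View pics/side0.png

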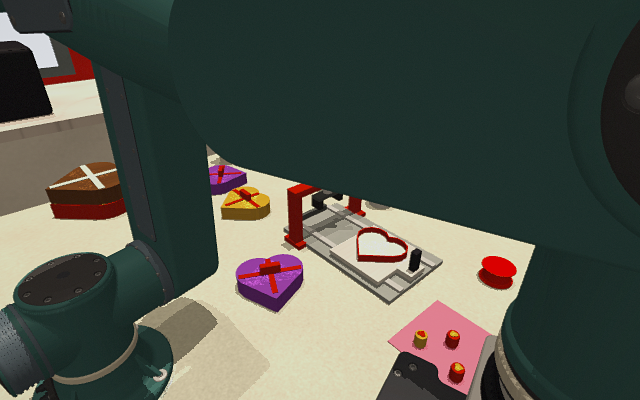

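```bash
cat > h.py <<'E'
from bench import sensors, optics
import cv2, numpy as np
class Cam:
    def __init__(s,name,snap=True):
        m=optics.camera_model(name); s.R=np.array(m['R']); s.t=np.array(m['t'])
        s.f=200/np.tan(np.radians(m['vertical_fov']/2)); s.c=np.array([m['cx'],m['cy']])
        s.C=-s.R.T@s.t
        if snap:
            s.im=optics.snapshot(name); s.hsv=cv2.cvtColor(s.im,cv2.COLOR_RGB2HSV)
    def d(s,p): return s.R.T@np.r_[(np.asarray(p,float)-s.c)/s.f,1]
    def on(s,p,z): d=s.d(p); return s.C+d*(z-s.C[2])/d[2]
    def pix(s,X): x=s.R@np.asarray(X,float)+s.t; return s.c+s.f*x[:2]/x[2]
    def save(s,n,box=None,k=1):
        im=s.im[:,:,::-1]
        if box: im=im[box[1]:box[3],box[0]:box[2]]
        cv2.imwrite('pics/'+n,cv2.resize(im,None,fx=k,fy=k,interpolation=cv2.INTER_CUBIC))
    def mask(s,h0,h1,smin=100,vmin=40,smax=255,vmax=255):
        H,S,V=[s.hsv[...,i] for i in range(3)]
        hh=(H>=h0)&(H<=h1) if h0<=h1 else (H>=h0)|(H<=h1)
        return (hh&(S>=smin)&(S<=smax)&(V>=vmin)&(V<=vmax)).astype(np.uint8)
def blobs(m,amin=20):
    n,l,st,c=cv2.connectedComponentsWithStats(m,connectivity=8)
    return [(c[i],st[i],l==i) for i in range(1,n) if st[i][4]>=amin]
def tri(a,pa,b,pb):
    "midpoint of two rays and their gap"
    A=np.c_[a.d(pa),-b.d(pb)]; k=np.linalg.lstsq(A,b.C-a.C,rcond=None)[0]
    P,Q=a.C+k[0]*a.d(pa),b.C+k[1]*b.d(pb); return (P+Q)/2,np.linalg.norm(P-Q)
def say():
    o=sensors.get_obs(); print('t',round(o['time'],2),'tcp',np.round(o['tool_pos']*1000,1),'rpy',np.round(o['ee_rot'],4),'F',np.round(o['wrist_force'],1),'T',np.round(o['wrist_torque'],2),'w',round(o['width']*1000,1),'ff',round(float(o['finger_force']),1),'q6',round(o['joint_positions'][5],2)); return o
E
python3 - <<'E'
from h import *
c=Cam('top')
for n,p,z in [('mat',(434,217),.002),('b1',(436,214),.026),('b2',(424,228),.026),('b3',(450,231),.026),('lidc',(232,224),.06),('box',(357,188),.033),('grip',(389,185),.08),('T',(300,177),.19),('postTop',(301,143),.155),('postBot',(301,227),.155),('spool',(422,145),.036),('jar',(304,118),.11),('can',(241,131),.1)]:
    print(n,np.round(c.on(p,z)*1000))
c.save('top_a.png',(270,120,480,250),3.8)
w=Cam('wrist'); w.save('w0.png')
E
```

```text
mat [ 479. -352.    2.]
b1 [ 486. -351.   26.]
b2 [ 442. -309.   26.]
b3 [ 430. -391.   26.]
lidc [468. 296.  60.]
box [ 577. -100.   33.]
grip [ 574. -194.   80.]
T [581.  79. 190.]
postTop [692.  74. 155.]
postBot [443.  80. 155.]
spool [ 715. -321.   36.]
jar [789.  64. 110.]
can [755. 262. 100.]
```

View pics/top_a.png

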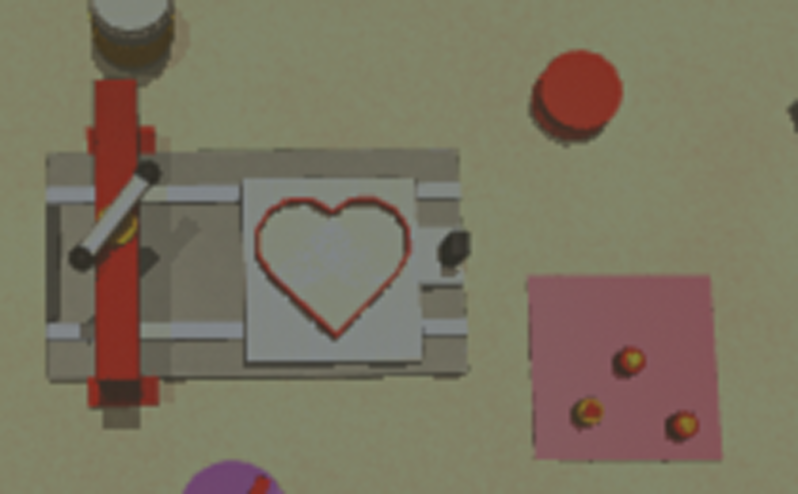

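View pics/w0.png

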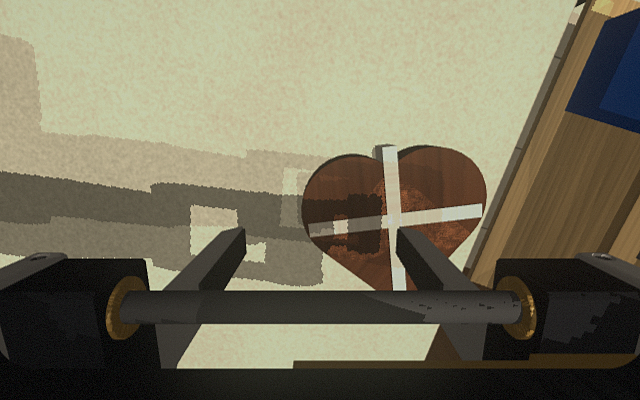

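Top view: three bonbons on the mat at about (436,214), (424,228) and (450,231). The gold lid is at (232,225), the box heart at (357,188), the black grip at (389,185), and the T-handle at (300,177) at an angle. The wrist view shows only a brown decoy and the fingers. I'll move the wrist camera over the mat and box.

Emit:
send_rows --pt "34 32 9 0 0 -0.0345" --pt "34 32 9 0 0 -0.0345" --pt "34 32 9 0 0 -0.0345" --pt "34 32 9 0 0 -0.0345" --pt "34 32 9 0 0 -0.0345" --pt "34 32 9 0 0 -0.0345" --pt "34 32 9 0 0 -0.0345" --pt "34 32 9 0 0 -0.0345"

```text
time: 0.92
tool_pos: [0.3891, -0.3032, 0.2941]
ee_rot: [3.141, -0.0, -0.002]
wrist_force: [0.1, -0.3, 0.0]
width: 0.094
finger_force: 0.0
```

Emit:
send_rows --pt "0 0 0 0 0 0" --pt "0 0 0 0 0 0" --pt "0 0 0 0 0 0"

```text
time: 1.17
tool_pos: [0.3879, -0.3049, 0.2933]
ee_rot: [3.141, 0.001, 0.001]
wrist_force: [0.1, -1.1, 0.3]
width: 0.0933
finger_force: 0.0
```

```bash
python3 - <<'E'
from h import *
say(); w=Cam('wrist'); w.save('w1.png')
s=Cam('side'); s.save('s1.png')
E
```

```text
t 1.17 tcp [ 387.9 -304.9  293.3] rpy [3.1413e+00 8.0000e-04 7.0000e-04] F [ 0.1 -1.1  0.3] T [0.05 0.02 0.01] w 93.3 ff 0.0 q6 0.79
```

View pics/w1.png

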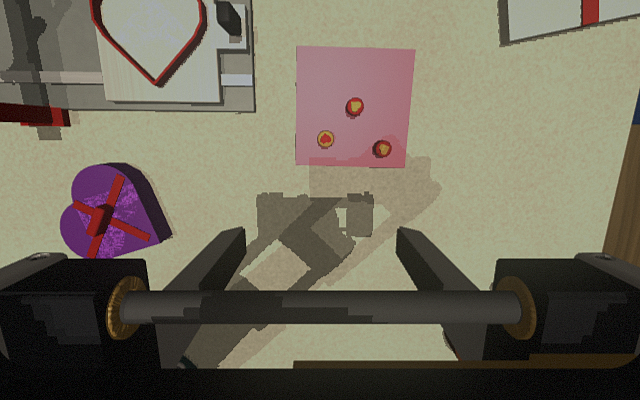

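The wrist view shows the mat with bonbon tops at (355,107), (326,139) and (382,149), and the box and grip at upper left. Next I'll take a second viewpoint that covers box, handle and mat together.

Emit:
send_rows --pt "12 35 0 0 0 0" --pt "12 35 0 0 0 0" --pt "12 35 0 0 0 0" --pt "12 35 0 0 0 0" --pt "12 35 0 0 0 0" --pt "0 0 0 0 0 0" --pt "0 0 0 0 0 0" --pt "0 0 0 0 0 0"

```text
time: 1.93
tool_pos: [0.4476, -0.1313, 0.2933]
ee_rot: [3.141, 0.001, -0.002]
wrist_force: [-1.1, -0.9, 0.1]
width: 0.0941
finger_force: 0.0
```

```bash
python3 - <<'E'
from h import *
say(); w=Cam('wrist'); w.save('w2.png'); np.savez('w2.npz',im=w.im,R=w.R,t=w.t)
E
```

```text
t 1.93 tcp [ 447.6 -131.3  293.3] rpy [ 3.1409e+00  9.0000e-04 -2.0000e-03] F [-1.1 -0.9  0.1] T [ 0.   -0.05  0.04] w 94.1 ff 0.0 q6 1.17
```

View pics/w2.png

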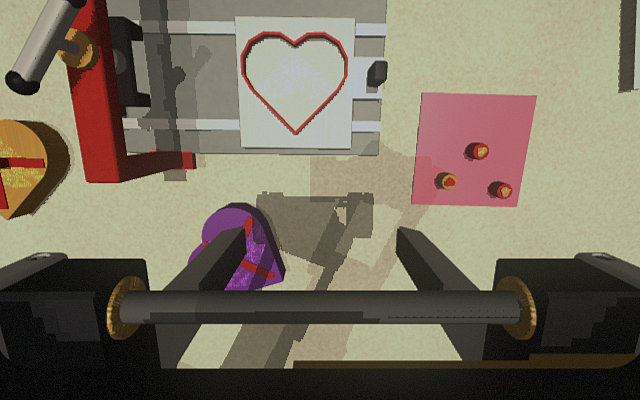

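The second wrist view shows the box heart at (296,85), the grip at (376,72), the handle ball at (22,82), the collar at (77,48), and bonbons at (477,151), (446,181) and (500,190). Now I'll measure these numerically.

```bash
cat >> h.py <<'E'
class Old(Cam):
    def __init__(s,png,R,C):
        b=Cam('wrist',False); s.f,s.c=b.f,b.c; s.R=R; s.C=C; s.t=-R@C
        s.im=cv2.imread(png)[:,:,::-1].copy(); s.hsv=cv2.cvtColor(s.im,cv2.COLOR_RGB2HSV)
def bon(c,roi):
    m=c.mask(172,28,150,60); m[:roi[1]]=0;m[roi[3]:]=0;m[:,:roi[0]]=0;m[:,roi[2]:]=0
    m=cv2.morphologyEx(m,cv2.MORPH_CLOSE,np.ones((3,3)))
    return [(np.array(cv2.minEnclosingCircle(np.argwhere(b[2])[:,::-1].astype(np.float32))[0]),b[0],b[1][4]) for b in blobs(m,15)]
E
python3 - <<'E'
from h import *
w2=Cam('wrist'); w1=Old('pics/w1.png',w2.R,w2.C-np.array([.0597,.1736,0])); t=Cam('top')
B2=bon(w2,(415,95,535,206)); B1=bon(w1,(297,47,414,167)); BT=bon(t,(410,193,458,240))
for n,B in (('w2',B2),('w1',B1),('top',BT)): print(n,[(np.round(b[1],1),b[2]) for b in B])
key=lambda c:(lambda b:c.on(b[1],.015)[1])
B2.sort(key=key(w2));B1.sort(key=key(w1));BT.sort(key=key(t))
for a,b,c in zip(B2,B1,BT):
    print('w2-w1',np.round(tri(w2,a[1],w1,b[1])[0]*1000,1),'w2-top',np.round(tri(w2,a[1],t,c[1])[0]*1000,1),'planes',*[np.round(k.on(x[1],.015)[:2]*1000,1) for k,x in ((w2,a),(w1,b),(t,c))])
# heart ring
def ring(c,roi):
    m=c.mask(170,10,120,40); mm=np.zeros_like(m); mm[roi[1]:roi[3],roi[0]:roi[2]]=m[roi[1]:roi[3],roi[0]:roi[2]]
    k=max(cv2.findContours(mm,cv2.RETR_EXTERNAL,cv2.CHAIN_APPROX_NONE)[0],key=cv2.contourArea)[:,0]
    P=np.array([c.on(p,.047)[:2] for p in k])*1000; return P
for n,c,roi in (('w2',w2,(238,20,352,140)),('top',t,(334,166,382,212))):
    P=ring(c,roi); print(n,'heart x',P[:,0].min().round(1),P[:,0].max().round(1),'y',P[:,1].min().round(1),P[:,1].max().round(1),'tip',P[P[:,0].argmin()].round(1))
# plate
for n,c,roi in (('w2',w2,(225,5,365,155)),('top',t,(325,160,388,220))):
    H=c.hsv; m=((H[...,1]<45)&(H[...,2]>165 if n=='w2' else H[...,2]>120)).astype(np.uint8); q=np.zeros_like(m); q[roi[1]:roi[3],roi[0]:roi[2]]=m[roi[1]:roi[3],roi[0]:roi[2]]
    k=max(cv2.findContours(q,cv2.RETR_EXTERNAL,cv2.CHAIN_APPROX_NONE)[0],key=cv2.contourArea)[:,0]
    P=(np.array([c.on(p,.03)[:2] for p in k])*1000).astype(np.float32); print(n,'plate',cv2.minAreaRect(P))
# dark things
for n,c,vm in (('w2',w2,70),('top',t,60)):
    m=(c.hsv[...,2]<vm).astype(np.uint8); m[210:]=0
    print(n,[(np.round(b[0],1),b[1].tolist()) for b in blobs(m,15) if b[1][4]<1500 and b[0][0]>(0 if n=='w2' else 270) and b[0][0]<400])
E
```

```text
w2 [(array([479.8, 150.4]), np.int32(212)), (array([448.7, 181.3]), np.int32(171)), (array([503.7, 190.7]), np.int32(169))]
w1 [(array([354.8, 106. ]), np.int32(142)), (array([325.2, 138.4]), np.int32(193)), (array([383.1, 148.5]), np.int32(193))]
top [(array([451.1, 231.8]), np.int32(19))]
w2-w1 [ 428.4 -390.4   24.7] w2-top [ 427.4 -396.9   16.1] planes [ 426.4 -396.4] [ 427.9 -392.4] [ 428.4 -398.5]
w2 heart x 508.2 628.0 y -162.8 -33.5 tip [508.2 -98.5]
top heart x 549.9 627.2 y -163.9 -42.4 tip [ 549.9 -138.8]
w2 plate ((569.8572998046875, -97.44844055175781), (185.2560577392578, 157.9186248779297), 89.15406799316406)
top plate ((569.4703369140625, -112.88497161865234), (174.27914428710938, 154.9556121826172), 88.48344421386719)
w2 [(array([163. ,   9.9]), [159, 0, 9, 21, 149]), (array([282.7,  44.1]), [243, 35, 102, 41, 271]), (array([376.3,  74. ]), [367, 61, 20, 26, 336]), (array([193.6, 160.9]), [192, 153, 4, 16, 41]), (array([  3.5, 162.8]), [0, 158, 9, 11, 81]), (array([240.4, 206.1]), [222, 203, 37, 7, 153])]
top [(array([383.6, 189.7]), [369, 159, 31, 51, 301]), (array([308.7, 164.8]), [306, 163, 6, 5, 21]), (array([291. , 187.7]), [289, 185, 6, 6, 22])]
```

Emit:
send_rows --pt "-12 -36.5 -15.5 0 0 0" --pt "-12 -36.5 -15.5 0 0 0" --pt "-12 -36.5 -15.5 0 0 0" --pt "-12 -36.5 -15.5 0 0 0" --pt "-12 -36.5 -15.5 0 0 0" --pt "-12 -36.5 -15.5 0 0 0" --pt "0 0 0 0 0 0" --pt "0 0 0 0 0 0" --grip 46

```text
time: 2.75
tool_pos: [0.3739, -0.3508, 0.1988]
ee_rot: [-3.139, 0.002, -0.006]
wrist_force: [0.5, 0.3, -0.4]
width: 0.0468
finger_force: 0.0
```

```bash
python3 - <<'E'
from h import *
say(); w=Cam('wrist')
w2=np.load('w2.npz'); im=w2['im'][45:105,350:400]
cv2.imwrite('pics/mix.png',np.vstack([cv2.resize(w.im[40:240,180:460],None,fx=2,fy=2),np.hstack([cv2.resize(im,(166,200)),np.zeros((200,394,3),np.uint8)])])[:,:,::-1])
B=bon(w,(150,30,500,260))
for b in B: print(np.round(b[1],1),b[2],np.round(w.on(b[1],.015)*1000,1))
E
```

```text
t 2.75 tcp [ 373.9 -350.8  198.8] rpy [-3.1385e+00  2.5000e-03 -6.4000e-03] F [ 0.5  0.3 -0.4] T [ 0.02 -0.01  0.02] w 46.8 ff 0.0 q6 0.71
[320.2  84.1] 237 [ 485.7 -350.    15. ]
[282.8 127.1] 332 [ 442.5 -309.3   15. ]
[358.3 139.7] 284 [ 428.6 -390.9   15. ]
```

View pics/mix.png

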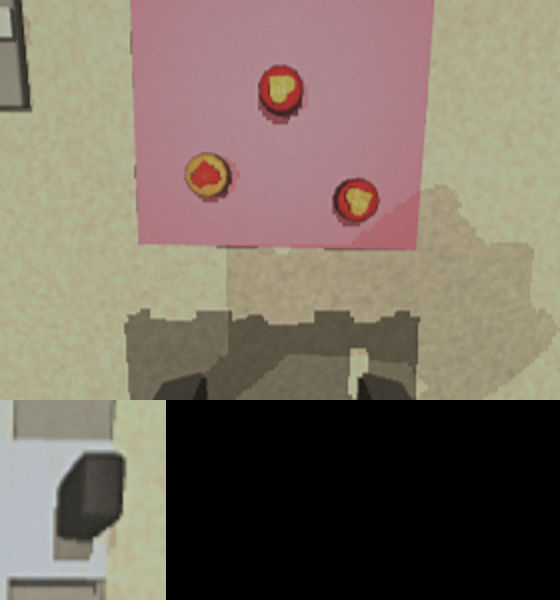

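The close view shows the three bonbon tops cleanly: crop pixels (281,90), (207,174) and (357,200). I'll take the gold-rimmed one first.

Emit:
send_rows --pt "34 20 -30 0 0 0" --pt "34 20 -30 0 0 0" --pt "0 0 -32 0 0 0" --pt "0 0 -32 0 0 0" --pt "0 0 -32 0 0 0" --pt "0 0 0 0 0 0" --pt "0 0 0 0 0 0"

```text
time: 3.38
tool_pos: [0.4331, -0.3137, 0.0537]
ee_rot: [-3.14, 0.002, 0.001]
wrist_force: [0.7, 0.2, 1.0]
width: 0.0463
finger_force: 0.0
```

Emit:
send_rows --pt "0 0 0 0 0 0" --pt "0 0 0 0 0 0" --pt "0 0 0 0 0 0" --pt "0 0 0 0 0 0" --pt "0 0 0 0 0 0" --grip 10

```text
time: 3.8
tool_pos: [0.4338, -0.3159, 0.0556]
ee_rot: [3.14, -0.002, -0.0]
wrist_force: [0.2, 1.2, -0.5]
width: 0.0159
finger_force: 0.0
```

```bash
python3 - <<'E'
from h import *
for i in range(2):
    say(); w=Cam('wrist')
w.save('w4.png',(180,100,460,300),2)
E
```

```text
t 3.8 tcp [ 433.8 -315.9   55.6] rpy [ 3.1398e+00 -1.9000e-03 -5.0000e-04] F [ 0.2  1.2 -0.5] T [-0.02  0.04  0.01] w 15.9 ff 0.0 q6 0.84
t 3.85 tcp [ 433.6 -315.7   55.2] rpy [ 3.1403e+00 -1.3000e-03 -4.0000e-04] F [-0.6  0.3 -0. ] T [ 0.06 -0.01  0.04] w 12.4 ff 0.0 q6 0.84
```

View pics/w4.png

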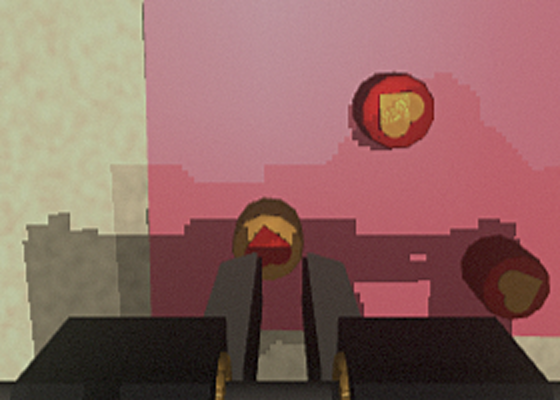

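The fingers closed above and short of the bonbon because the long rows were clipped; nothing was touched. I'll reopen, rise a little and re-measure.

Emit:
send_rows --pt "0 0 10 0 0 0" --pt "0 0 10 0 0 0" --pt "0 0 0 0 0 0" --pt "0 0 0 0 0 0" --grip 46

```text
time: 4.23
tool_pos: [0.434, -0.316, 0.0758]
ee_rot: [3.139, -0.002, -0.0]
wrist_force: [-0.0, -0.2, -0.6]
width: 0.0339
finger_force: 0.0
```

```bash
python3 - <<'E'
from h import *
o=say(); w=Cam('wrist'); w.save('w5.png')
for b in bon(w,(180,60,500,250)): print(np.round(b[1],1),b[2],np.round(w.on(b[1],.026)*1000,1), 'delta',np.round((w.on(b[1],.026)-o['tool_pos'])*1000,1))
E
```

```text
t 4.23 tcp [ 434.  -316.    75.8] rpy [ 3.1394e+00 -2.3000e-03 -3.0000e-04] F [-0.  -0.2 -0.6] T [ 0.01 -0.01 -0.01] w 33.9 ff 0.0 q6 0.84
[372.  153.5] 831 [ 484.7 -349.4   26. ] delta [ 50.6 -33.4 -49.8]
[314.1 214.3] 732 [ 443.  -310.8   26. ] delta [  8.9   5.2 -49.8]
[421.8 229.4] 1029 [ 431.8 -386.4   26. ] delta [ -2.3 -70.4 -49.8]
```

Emit:
send_rows --pt "4.5 2.5 0 0 0 0" --pt "4.5 2.5 0 0 0 0" --pt "0 0 -11 0 0 0" --pt "0 0 -11 0 0 0" --pt "0 0 -11 0 0 0" --pt "0 0 0 0 0 0" --pt "0 0 0 0 0 0"

```text
time: 4.87
tool_pos: [0.4412, -0.3094, 0.0391]
ee_rot: [-3.139, 0.003, -0.0]
wrist_force: [0.4, 0.0, -0.3]
width: 0.046
finger_force: 0.0
```

Emit:
send_rows --pt "0 0 0 0 0 0" --pt "0 0 0 0 0 0" --pt "0 0 0 0 0 0" --pt "0 0 0 0 0 0" --pt "0 0 0 0 0 0" --pt "0 0 0 0 0 0" --grip 10

```text
time: 5.37
tool_pos: [0.4426, -0.3107, 0.0418]
ee_rot: [3.14, -0.001, -0.0]
wrist_force: [0.3, 0.3, 2.2]
width: 0.022
finger_force: 30.0
```

Emit:
send_rows --pt "0 0 20 0 0 0" --pt "0 0 20 0 0 0" --pt "3 10 25 0 0 0" --pt "5 25 25 0 0 0" --pt "5 25 20 0 0 0" --pt "5 25 10 0 0 0" --pt "5 25 0 0 0 0" --pt "5 25 0 0 0 0"

```text
time: 6.03
tool_pos: [0.471, -0.1744, 0.1627]
ee_rot: [3.14, -0.003, -0.001]
wrist_force: [0.0, 0.1, -0.3]
width: 0.0221
finger_force: 30.0
```

Emit:
send_rows --pt "5 25 0 0 0 0" --pt "5 25 0 0 0 0" --pt "5 15 0 0 0 0" --pt "0 0 0 0 0 0" --pt "0 0 0 0 0 0"

```text
time: 6.45
tool_pos: [0.4853, -0.1098, 0.1611]
ee_rot: [3.141, 0.0, 0.002]
wrist_force: [0.2, -0.7, 0.1]
width: 0.022
finger_force: 30.0
```

```bash
python3 - <<'E'
from h import *
o=say(); w=Cam('wrist'); w.save('w6.png'); np.savez('w6.npz',im=w.im,R=w.R,t=w.t)
E
```

```text
t 6.45 tcp [ 485.3 -109.8  161.1] rpy [3.141e+00 2.000e-04 1.700e-03] F [ 0.2 -0.7  0.1] T [0.01 0.   0.02] w 22.0 ff 30.0 q6 1.23
```

View pics/w6.png

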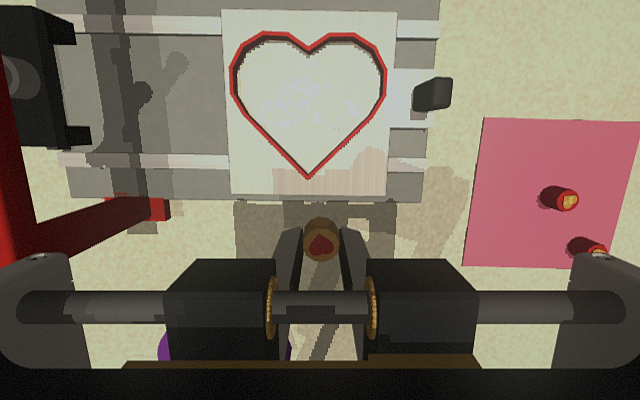

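The wrist view shows the bonbon held at (320,240), the box heart spanning (229..387, 30..179), and the grip spanning (414..452, 77..112). Next: compute box centre and yaw.

```bash
python3 - <<'E'
from h import *
z=np.load('w6.npz'); w=Old('pics/w6.png',z['R'],-z['R'].T@z['t'])
m=w.mask(170,10,110,40); m[:20]=0;m[185:]=0;m[:,:222]=0;m[:,395:]=0
k=max(cv2.findContours(m,cv2.RETR_EXTERNAL,cv2.CHAIN_APPROX_NONE)[0],key=cv2.contourArea)[:,0]
P=np.array([w.on(p,.047)[:2] for p in k])*1000
print('heart',P.min(0).round(1),P.max(0).round(1),'tip',P[P[:,0].argmin()].round(1))
hull=cv2.convexHull(k,returnPoints=False); hull[::-1].sort(axis=0)
df=cv2.convexityDefects(k,hull)
d=max(df[:,0],key=lambda r:r[3]); print('cleft',w.on(k[d[2]],.047).round(4),'hull pts',P[d[0]].round(1),P[d[1]].round(1))
g=(w.hsv[...,2]<75).astype(np.uint8); g[:,:405]=0; g[130:]=0;g[:60]=0;g[:,470:]=0
for b in blobs(g,50): print('grip',b[1], 'yc',w.on((b[1][0]+b[1][2]-.5,95),.08)[1]*1000+8,'xc',w.on((440,b[1][1]-.5),.08)[0]*1000-11)
# plate edges
q=((w.hsv[...,1]<70)&(w.hsv[...,2]>170)).astype(np.uint8)
def edge(pts,ax):
    X=np.array([w.on(p,.03)[:2] for p in pts])*1000
    a=np.polyfit(X[:,ax],X[:,1-ax],1); return a[0],X.mean(0)
L=[];Rr=[]
for r in range(25,185,4):
    c=np.flatnonzero(q[r,205:260]); 
    if len(c): L.append((205+c[0]-.5,r))
for r in list(range(120,150,3)):
    c=np.flatnonzero(q[r,370:399]); 
    if len(c): Rr.append((370+c[-1]+.5,r))
print('left',edge(L,0),'right',edge(Rr,0))
T=Cam('top')
y=T.mask(18,32,110,60); y[:,:200]=0;y[:,262:]=0;y[:195]=0;y[260:]=0
r=T.mask(172,8,120,50); r[:,:200]=0;r[:,262:]=0;r[:195]=0;r[260:]=0
a=np.argwhere(y|r)[:,::-1]
X=np.array([T.on(p,.038)[:2] for p in a])*1000; print('lid',X.min(0).round(1),X.max(0).round(1),'tip',X[X[:,0].argmin()].round())
E
```

```text
heart [ 508.6 -163.3] [627.8 -33.2] tip [508.6 -96.1]
cleft [ 0.6168 -0.0981  0.047 ] hull pts [ 626.4 -136.5] [627.8 -69.5]
grip [ 412   77   41   35 1124] yc -197.61023184672032 xc 577.6412501247539
left (np.float64(-0.026753334735034433), array([573.06070595, -21.3877048 ])) right (np.float64(-0.3861775927120097), array([ 547.86561791, -174.032224  ]))
lid [395.2 234.4] [529.  379.6] tip [395. 303.]
```

Emit:
send_rows --pt "18 7 0 0 0 0" --pt "18 7 0 0 0 0" --pt "18 7 0 0 0 0" --pt "18 7 0 0 0 0" --pt "18 7.5 -10 0 0 0" --pt "18 8 -15 0 0 0" --pt "0 0 -15 0 0 0" --pt "0 0 -15 0 0 0"

```text
time: 7.22
tool_pos: [0.594, -0.0679, 0.1051]
ee_rot: [3.141, 0.0, -0.001]
wrist_force: [-0.1, 0.9, -1.1]
width: 0.0223
finger_force: 30.0
```

Emit:
send_rows --pt "0 0 -13 0 0 0" --pt "0 0 -10 0 0 0" --pt "0 0 0 0 0 0" --pt "0 0 0 0 0 0" --pt "0 0 0 0 0 0"

```text
time: 7.63
tool_pos: [0.5938, -0.0673, 0.0842]
ee_rot: [3.141, -0.002, -0.001]
wrist_force: [0.8, 0.1, -0.7]
width: 0.0217
finger_force: 30.0
```

```bash
python3 - <<'E'
from h import *
P=[]
for i in range(3):
    P.append(say()['tool_pos']); Cam('side')
print(np.mean(P,0))
E
```

```text
t 7.63 tcp [593.8 -67.3  84.2] rpy [ 3.1411e+00 -1.7000e-03 -8.0000e-04] F [ 0.8  0.1 -0.7] T [0.02 0.02 0.01] w 21.7 ff 30.0 q6 1.36
t 7.68 tcp [594.  -67.2  84.5] rpy [ 3.141e+00 -2.400e-03 -6.000e-04] F [0.2 0.6 0.4] T [ 0.08  0.07 -0.  ] w 21.8 ff 30.0 q6 1.36
t 7.73 tcp [594.  -67.1  84.7] rpy [ 3.1409e+00 -2.6000e-03 -4.0000e-04] F [ 0.2 -0.2 -0. ] T [ 0.01 -0.07 -0.  ] w 22.3 ff 30.0 q6 1.36
[ 0.59393119 -0.06719584  0.08445353]
```

Emit:
send_rows --pt "0 0 -4 0 0 0" --pt "0 0 -4 0 0 0" --pt "0 0 -2.5 0 0 0" --pt "0 0 0 0 0 0" --pt "0 0 0 0 0 0"

```text
time: 8.2
tool_pos: [0.5933, -0.0667, 0.0728]
ee_rot: [3.141, 0.0, -0.0]
wrist_force: [0.2, 0.3, 1.3]
width: 0.022
finger_force: 30.0
```

Emit:
send_rows --pt "0 0 0 0 0 0" --pt "0 0 0 0 0 0" --pt "0 0 0 0 0 0" --pt "0 0 0 0 0 0" --pt "0 0 0 0 0 0" --grip 46

```text
time: 8.62
tool_pos: [0.5932, -0.0668, 0.0724]
ee_rot: [3.142, 0.0, -0.0]
wrist_force: [-0.9, 0.1, -0.5]
width: 0.0456
finger_force: 0.0
```

Emit:
send_rows --pt "0 0 15 0 0 0" --pt "0 0 20 0 0 0" --pt "0 0 20 0 0 0" --pt "0 0 20 0 0 0" --pt "-20 -20 20 0 0 0" --pt "-25 -30 20 0 0 0" --pt "-25 -30 0 0 0 0" --pt "-25 -30 0 0 0 0"

```text
time: 9.28
tool_pos: [0.4995, -0.1763, 0.1887]
ee_rot: [3.139, -0.004, 0.001]
wrist_force: [1.1, -0.8, -0.1]
width: 0.0459
finger_force: 0.0
```

Emit:
send_rows --pt "-25 -35 0 0 0 0" --pt "-25 -35 0 0 0 0" --pt "-25 -35 0 0 0 0" --pt "-20 -35 0 0 0 0" --pt "0 -30 0 0 0 0" --pt "0 0 0 0 0 0" --pt "0 0 0 0 0 0"

```text
time: 9.87
tool_pos: [0.4063, -0.343, 0.1863]
ee_rot: [-3.141, 0.0, -0.003]
wrist_force: [0.3, 0.1, 0.4]
width: 0.0459
finger_force: 0.0
```

```bash
python3 - <<'E'
from h import *
o=say(); w=Cam('wrist'); w.save('w7.png')
for b in bon(w,(150,30,500,250)): print(np.round(b[1],1),b[2],np.round(w.on(b[1],.026)*1000,1), 'delta',np.round((w.on(b[1],.026)-o['tool_pos'])*1000,1))
E
```

```text
t 9.87 tcp [ 406.3 -343.   186.3] rpy [-3.1408e+00  2.0000e-04 -3.1000e-03] F [0.3 0.1 0.4] T [ 0.02  0.02 -0.02] w 45.9 ff 0.0 q6 0.77
[328.3 117.1] 234 [ 484.4 -350.2   26. ] delta [  78.1   -7.1 -160.3]
[366.3 172.5] 337 [ 429.  -389.7   26. ] delta [  22.7  -46.7 -160.3]
```

View pics/w7.png

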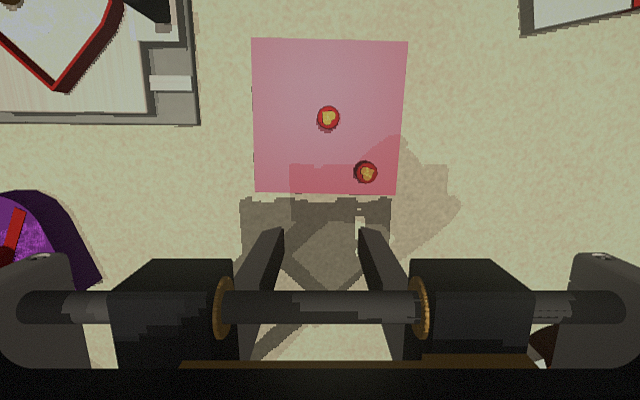

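Two bonbons are left, at (328,117) and (366,172), both unmoved. I'll take the upper one.

Emit:
send_rows --pt "26 -2.5 -20 0 0 0" --pt "26 -2.5 -20 0 0 0" --pt "26 -2 -20 0 0 0" --pt "0 0 -16 0 0 0" --pt "0 0 -16 0 0 0" --pt "0 0 -16 0 0 0" --pt "0 0 0 0 0 0" --pt "0 0 0 0 0 0"

```text
time: 10.58
tool_pos: [0.485, -0.3469, 0.0777]
ee_rot: [-3.14, 0.002, 0.002]
wrist_force: [-0.4, 0.1, 1.0]
width: 0.0459
finger_force: 0.0
```

```bash
python3 - <<'E'
from h import *
o=say(); w=Cam('wrist')
for b in bon(w,(150,30,500,250)): print(np.round(b[1],1),b[2],np.round(w.on(b[1],.026)*1000,1), 'delta',np.round((w.on(b[1],.026)-o['tool_pos'])*1000,1))
say()
E
```

```text
t 10.58 tcp [ 485.  -346.9   77.7] rpy [-3.1396e+00  2.0000e-03  2.1000e-03] F [-0.4  0.1  1. ] T [-0.04 -0.06  0.03] w 45.9 ff 0.0 q6 0.85
[325.5 222.4] 911 [ 487.2 -349.4   26. ] delta [  2.2  -2.5 -51.7]
t 10.63 tcp [ 485.5 -347.9   79.2] rpy [ 3.1416e+00 -3.0000e-04  1.5000e-03] F [ 1.  -0.3 -0.5] T [ 0.03  0.03 -0.  ] w 45.7 ff 0.0 q6 0.85
```

Emit:
send_rows --pt "0.5 -2 -12 0 0 0" --pt "0 0 -12 0 0 0" --pt "0 0 -12 0 0 0" --pt "0 0 0 0 0 0" --pt "0 0 0 0 0 0"

```text
time: 11.05
tool_pos: [0.4844, -0.3503, 0.0409]
ee_rot: [-3.139, 0.003, -0.0]
wrist_force: [-0.7, -0.4, 1.4]
width: 0.0461
finger_force: 0.0
```

Emit:
send_rows --pt "0 0 0 0 0 0" --pt "0 0 0 0 0 0" --pt "0 0 0 0 0 0" --pt "0 0 0 0 0 0" --pt "0 0 0 0 0 0" --pt "0 0 0 0 0 0" --grip 10

```text
time: 11.55
tool_pos: [0.4857, -0.3513, 0.0433]
ee_rot: [3.141, -0.001, -0.0]
wrist_force: [1.0, 0.2, 2.0]
width: 0.0219
finger_force: 30.0
```

```bash
python3 - <<'E'
from h import *
say(); Cam('side'); say()
E
```

```text
t 11.55 tcp [ 485.7 -351.3   43.3] rpy [ 3.1406e+00 -9.0000e-04 -2.0000e-04] F [1.  0.2 2. ] T [0.05 0.06 0.04] w 21.9 ff 30.0 q6 0.85
t 11.6 tcp [ 485.7 -351.3   43.3] rpy [ 3.1407e+00 -9.0000e-04 -2.0000e-04] F [-0.8 -0.1  2. ] T [ 0.02 -0.03 -0.06] w 21.8 ff 30.0 q6 0.85
```

Emit:
send_rows --pt "0 0 20 0 0 0" --pt "0 0 20 0 0 0" --pt "0 0 20 0 0 0" --pt "5 10 20 0 0 0" --pt "10 20 20 0 0 0" --pt "12 24 10 0 0 0" --pt "12 24 0 0 0 0" --pt "12 24 0 0 0 0"

```text
time: 12.27
tool_pos: [0.5372, -0.2484, 0.1541]
ee_rot: [3.14, -0.002, -0.001]
wrist_force: [0.8, 0.1, -0.7]
width: 0.022
finger_force: 30.0
```

Emit:
send_rows --pt "12 24 0 0 0 0" --pt "12 24 0 0 0 0" --pt "12 24 0 0 0 0" --pt "12 24 0 0 0 0" --pt "8 22 0 0 0 0" --pt "0 0 -20 0 0 0" --pt "0 0 -20 0 0 0" --pt "0 0 0 0 0 0"

```text
time: 12.93
tool_pos: [0.5898, -0.1294, 0.1078]
ee_rot: [-3.139, 0.008, 0.001]
wrist_force: [-0.3, -0.0, -1.3]
width: 0.0221
finger_force: 30.0
```

```bash
python3 - <<'E'
from h import *
o=say(); w=Cam('wrist'); w.save('w8.png',(170,60,450,300),2)
for i in range(2): Cam('side'); say()
E
```

```text
t 12.93 tcp [ 589.8 -129.4  107.8] rpy [-3.1391e+00  8.5000e-03  1.1000e-03] F [-0.3 -0.  -1.3] T [ 0.05  0.05 -0.01] w 22.1 ff 30.0 q6 1.26
t 13.03 tcp [ 591.6 -130.7  111.6] rpy [-3.1409e+00  2.7000e-03 -2.0000e-04] F [ 0.4 -0.7 -0.4] T [ 0.04 -0.03 -0.02] w 21.9 ff 30.0 q6 1.26
t 13.08 tcp [ 592.5 -131.2  113.1] rpy [ 3.1415e+00 -1.0000e-04 -5.0000e-04] F [ 0.1 -0.5 -0.1] T [ 0.07 -0.01  0.03] w 21.8 ff 30.0 q6 1.26
```

View pics/w8.png

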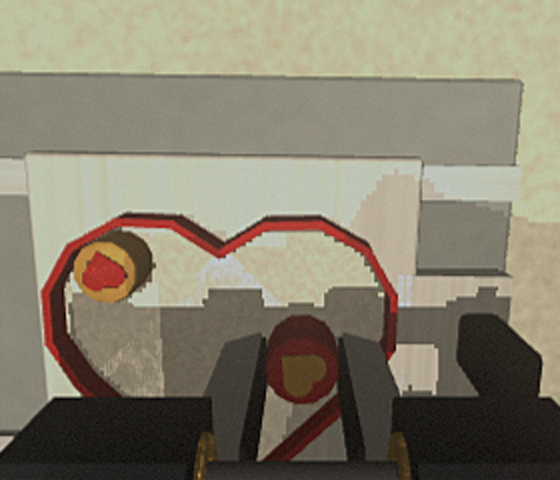

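The first bonbon stands upright in the left lobe at crop (104,268). The second is held over the right lobe. I'll lower and release it.

Emit:
send_rows --pt "0 0.5 -15 0 0 0" --pt "0 0 -12 0 0 0" --pt "0 0 -8 0 0 0" --pt "0 0 -4 0 0 0" --pt "0 0 0 0 0 0" --pt "0 0 0 0 0 0"

```text
time: 13.58
tool_pos: [0.5925, -0.1308, 0.0743]
ee_rot: [3.141, -0.0, -0.001]
wrist_force: [-0.7, -0.2, 1.4]
width: 0.0216
finger_force: 30.0
```

```bash
python3 - <<'E'
from h import *
say(); Cam('side'); say()
E
```

```text
t 13.58 tcp [ 592.5 -130.8   74.3] rpy [ 3.1412e+00 -5.0000e-04 -6.0000e-04] F [-0.7 -0.2  1.4] T [0.06 0.21 0.03] w 21.6 ff 30.0 q6 1.26
t 13.63 tcp [ 592.5 -130.8   74.3] rpy [ 3.1411e+00 -5.0000e-04 -5.0000e-04] F [-0.8 -0.2  2.7] T [0.04 0.22 0.02] w 22.2 ff 30.0 q6 1.26
```

Emit:
send_rows --pt "0 0 0 0 0 0" --pt "0 0 0 0 0 0" --pt "0 0 0 0 0 0" --pt "0 0 0 0 0 0" --pt "0 0 0 0 0 0" --grip 46

```text
time: 14.05
tool_pos: [0.5923, -0.1304, 0.0734]
ee_rot: [-3.142, 0.0, -0.0]
wrist_force: [-0.6, -0.2, 1.1]
width: 0.0461
finger_force: 0.0
```

Emit:
send_rows --pt "0 0 15 0 0 0" --pt "0 0 20 0 0 0" --pt "0 0 20 0 0 0" --pt "0 0 20 0 0 0" --pt "-20 -20 20 0 0 0" --pt "-25 -25 15 0 0 0" --pt "-25 -25 0 0 0 0" --pt "-25 -30 0 0 0 0"

```text
time: 14.72
tool_pos: [0.4973, -0.2309, 0.1855]
ee_rot: [3.14, -0.003, 0.002]
wrist_force: [-0.5, -1.1, -0.4]
width: 0.0457
finger_force: 0.0
```

Emit:
send_rows --pt "-25 -30 0 0 0 0" --pt "-25 -30 0 0 0 0" --pt "-25 -30 0 0 0 0" --pt "-20 -25 0 0 0 0" --pt "0 0 0 0 0 0" --pt "0 0 0 0 0 0" --pt "0 0 0 0 0 0"

```text
time: 15.3
tool_pos: [0.4026, -0.3452, 0.1836]
ee_rot: [-3.141, -0.0, -0.001]
wrist_force: [1.0, -0.5, -0.2]
width: 0.0458
finger_force: 0.0
```

```bash
python3 - <<'E'
from h import *
o=say(); w=Cam('wrist'); w.save('w9.png')
for b in bon(w,(220,30,500,250)): print(np.round(b[1],1),b[2],np.round(w.on(b[1],.026)*1000,1), 'delta',np.round((w.on(b[1],.026)-o['tool_pos'])*1000,1))
E
```

```text
t 15.3 tcp [ 402.6 -345.2  183.6] rpy [-3.1411e+00 -4.0000e-04 -5.0000e-04] F [ 1.  -0.5 -0.2] T [0.   0.01 0.01] w 45.8 ff 0.0 q6 0.76
[364.8 169.3] 333 [ 429.1 -389.7   26. ] delta [  26.5  -44.5 -157.6]
```

Emit:
send_rows --pt "9 -15 -20 0 0 0" --pt "9 -15 -20 0 0 0" --pt "8.5 -14.5 -20 0 0 0" --pt "0 0 -16 0 0 0" --pt "0 0 -16 0 0 0" --pt "0 0 -14 0 0 0" --pt "0 0 0 0 0 0" --pt "0 0 0 0 0 0"

```text
time: 16.02
tool_pos: [0.4295, -0.3884, 0.0767]
ee_rot: [-3.14, 0.001, 0.002]
wrist_force: [0.4, -0.5, -0.0]
width: 0.0459
finger_force: 0.0
```

```bash
python3 - <<'E'
from h import *
o=say(); w=Cam('wrist')
for b in bon(w,(220,30,420,270)): print(np.round(b[1],1),b[2],np.round(w.on(b[1],.026)*1000,1), 'delta',np.round((w.on(b[1],.026)-o['tool_pos'])*1000,1))
say()
E
```

```text
t 16.02 tcp [ 429.5 -388.4   76.7] rpy [-3.1398e+00  1.4000e-03  2.0000e-03] F [ 0.4 -0.5 -0. ] T [ 0.05 -0.03  0.05] w 45.9 ff 0.0 q6 0.74
[323.7 223.3] 888 [ 431.4 -389.6   26. ] delta [  1.9  -1.3 -50.7]
t 16.07 tcp [ 429.9 -389.2   78.1] rpy [ 3.1414e+00 -3.0000e-04  1.7000e-03] F [-0.6 -0.4  0. ] T [-0.03 -0.02  0.01] w 46.1 ff 0.0 q6 0.74
```

Emit:
send_rows --pt "0.5 0 -12 0 0 0" --pt "0 0 -12 0 0 0" --pt "0 0 -11.5 0 0 0" --pt "0 0 0 0 0 0" --pt "0 0 0 0 0 0"

```text
time: 16.48
tool_pos: [0.4286, -0.3892, 0.0405]
ee_rot: [-3.139, 0.002, -0.0]
wrist_force: [-0.1, 0.2, -0.8]
width: 0.0462
finger_force: 0.0
```

Emit:
send_rows --pt "0 0 0 0 0 0" --pt "0 0 0 0 0 0" --pt "0 0 0 0 0 0" --pt "0 0 0 0 0 0" --pt "0 0 0 0 0 0" --pt "0 0 0 0 0 0" --grip 10

```text
time: 16.98
tool_pos: [0.4297, -0.3904, 0.0428]
ee_rot: [3.14, -0.001, -0.0]
wrist_force: [0.3, -1.4, 2.2]
width: 0.0218
finger_force: 30.0
```

Emit:
send_rows --pt "0 0 20 0 0 0" --pt "0 0 20 0 0 0" --pt "0 0 20 0 0 0" --pt "5 10 20 0 0 0" --pt "10 20 20 0 0 0" --pt "12 28 10 0 0 0" --pt "12 28 0 0 0 0" --pt "12 28 0 0 0 0"

```text
time: 17.65
tool_pos: [0.4812, -0.2753, 0.1537]
ee_rot: [3.14, -0.002, -0.001]
wrist_force: [0.3, -0.4, 0.1]
width: 0.022
finger_force: 30.0
```

Emit:
send_rows --pt "12 28 0 0 0 0" --pt "12 28 0 0 0 0" --pt "12 28 0 0 0 0" --pt "12 28 0 0 0 0" --pt "12 28 0 0 0 0" --pt "12 28 0 0 0 0" --pt "5 10 0 0 0 0" --pt "0 0 0 0 0 0"

```text
time: 18.32
tool_pos: [0.558, -0.0958, 0.152]
ee_rot: [-3.141, 0.0, 0.004]
wrist_force: [0.2, -0.6, -0.4]
width: 0.0225
finger_force: 30.0
```

```bash
python3 - <<'E'
from h import *
say(); w=Cam('wrist'); w.save('w10.png'); Cam('side');say()
E
```

```text
t 18.32 tcp [558.  -95.8 152. ] rpy [-3.1412  0.      0.0037] F [ 0.2 -0.6 -0.4] T [-0.   -0.   -0.03] w 22.5 ff 30.0 q6 1.3
t 18.42 tcp [557.1 -98.6 152. ] rpy [3.1405e+00 7.0000e-04 3.0000e-04] F [-0.4  0.2 -0.2] T [ 0.05 -0.01 -0.  ] w 21.8 ff 30.0 q6 1.3
```

Emit:
send_rows --pt "0 0 -16 0 0 0" --pt "0 0 -16 0 0 0" --pt "0 0 -16 0 0 0" --pt "0 0 -14 0 0 0" --pt "0 0 -8 0 0 0" --pt "0 0 -4 0 0 0" --pt "0 0 0 0 0 0" --pt "0 0 0 0 0 0"

```text
time: 19.08
tool_pos: [0.5576, -0.0988, 0.0787]
ee_rot: [3.141, -0.001, -0.001]
wrist_force: [0.2, -0.1, 0.2]
width: 0.022
finger_force: 30.0
```

```bash
python3 - <<'E'
from h import *
say(); Cam('side'); say(); 
E
```

```text
t 19.08 tcp [557.6 -98.8  78.7] rpy [ 3.1411e+00 -8.0000e-04 -1.2000e-03] F [ 0.2 -0.1  0.2] T [ 0.01  0.03 -0.  ] w 22.0 ff 30.0 q6 1.3
t 19.13 tcp [557.9 -98.7  79.2] rpy [ 3.1409e+00 -1.7000e-03 -9.0000e-04] F [-0.9 -0.2 -1.3] T [0.07 0.01 0.06] w 22.0 ff 30.0 q6 1.3
```

Emit:
send_rows --pt "0 0 -3 0 0 0" --pt "0 0 -2 0 0 0" --pt "0 0 0 0 0 0" --pt "0 0 0 0 0 0"

```text
time: 19.47
tool_pos: [0.558, -0.0981, 0.0738]
ee_rot: [3.141, -0.002, 0.0]
wrist_force: [0.2, -0.6, 2.1]
width: 0.022
finger_force: 30.0
```

Emit:
send_rows --pt "0 0 0 0 0 0" --pt "0 0 0 0 0 0" --pt "0 0 0 0 0 0" --pt "0 0 0 0 0 0" --pt "0 0 0 0 0 0" --grip 46

```text
time: 19.88
tool_pos: [0.5572, -0.0979, 0.0729]
ee_rot: [-3.142, 0.001, -0.0]
wrist_force: [0.4, -0.2, -0.2]
width: 0.0456
finger_force: 0.0
```

Emit:
send_rows --pt "0 0 12 0 0 0" --pt "0 0 20 0 0 0" --pt "0 0 20 0 0 0" --pt "-10 0 20 0 0 0" --pt "-20 0 20 0 0 0" --pt "-30 0 20 0 0 0" --pt "-30 0 0 0 0 0" --pt "0 0 0 0 0 0"

```text
time: 20.55
tool_pos: [0.4643, -0.0979, 0.1876]
ee_rot: [3.14, -0.001, -0.001]
wrist_force: [0.1, 1.1, -0.5]
width: 0.0457
finger_force: 0.0
```

```bash
python3 - <<'E'
from h import *
say(); Cam('side'); w=Cam('wrist'); w.save('w11.png',(120,0,500,260),1.6); say(); np.savez('w11.npz',im=w.im,R=w.R,t=w.t)
E
```

```text
t 20.55 tcp [464.3 -97.9 187.6] rpy [ 3.1403e+00 -1.3000e-03 -1.0000e-03] F [ 0.1  1.1 -0.5] T [ 0.02  0.03 -0.01] w 45.7 ff 0.0 q6 1.25
t 20.65 tcp [467.2 -98.  186.4] rpy [ 3.1408e+00 -2.6000e-03 -7.0000e-04] F [ 0.5 -0.5 -0.3] T [ 0.05  0.   -0.01] w 46.0 ff 0.0 q6 1.25
```

View pics/w11.png

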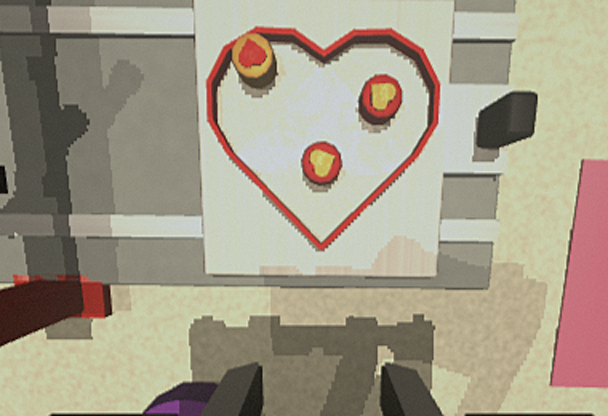

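All three bonbons are in the box, crop (254,58), (382,98) and (321,162). The gold one appears to have been moved toward the lobe wall, so I'll check where it sits.

```bash
python3 - <<'E'
from h import *
z=np.load('w11.npz'); w=Cam('wrist',False); w.im=z['im']; w.R=z['R'];w.t=z['t'];w.C=-w.R.T@w.t; w.hsv=cv2.cvtColor(w.im,cv2.COLOR_RGB2HSV)
o=np.array([578,-98]); c,s=np.cos(-.022),np.sin(-.022)
for p in [(278.8,34.5),(358.8,61),(320.6,101)]:
    X=w.on(p,.059)*1000; d=X[:2]-o; print(X.round(1),'box',(np.array([[c,s],[-s,c]])@d).round(1))
m=w.mask(170,10,110,40); m[175:]=0;m[:,:245]=0;m[:,400:]=0
k=max(cv2.findContours(m,cv2.RETR_EXTERNAL,cv2.CHAIN_APPROX_NONE)[0],key=cv2.contourArea)[:,0]
P=np.array([w.on(p,.047)[:2] for p in k])*1000; Q=(P-o)@np.array([[c,s],[-s,c]]).T
print('heart box frame',Q.min(0).round(1),Q.max(0).round(1))
# radius estimate of the gold disc in mm
g=w.mask(12,30,110,60); g[60:]=0; g[:,:262]=0; g[:,300:]=0
for b in blobs(g,10): print(b[0],b[1])
t=Cam('top'); t.save('top_b.png',(330,160,390,215),8)
E
```

```text
[610.5 -62.4  59. ] box [31.7 36.3]
[ 589.7 -130.4   59. ] box [ 12.4 -32.1]
[557.1 -97.5  59. ] box [-20.9   0. ]
heart box frame [-70.  -65.2] [49.6 65. ]
[277.6875      34.89488636] [265  21  26  28 352]
```

View pics/top_b.png

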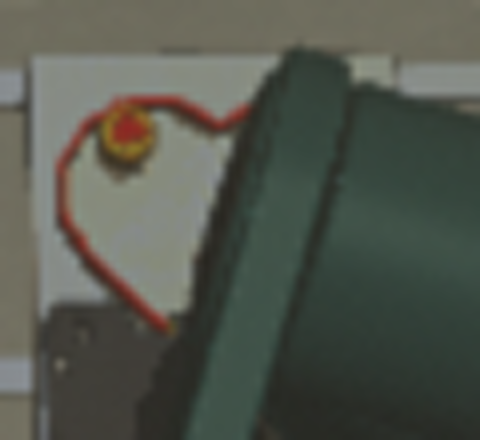

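```bash
python3 - <<'E'
from h import *
z=np.load('w11.npz'); w=Cam('wrist',False); w.R=z['R'];w.t=z['t'];w.C=-w.R.T@w.t
t=Cam('top'); m=t.mask(170,30,130,60); m[:168]=0; m[182:]=0; m[:,:341]=0; m[:,352:]=0
g=t.mask(12,30,100,60); g[:168]=0; g[182:]=0; g[:,:341]=0; g[:,352:]=0
for b in blobs(g,5): print(b[0],b[1])
for p in [(345.5,176.1),(346,176.6)]:
    X,e=tri(w,(277.7,34.7),t,p); print(X*1000,e*1000, t.on(p,.059)*1000)
say()
E
```

```text
[345.36666667 176.5       ] [342 173   7   8  30]
[609.87786341 -61.92380265  61.86638303] 0.6815060752869403 [610.89341418 -62.26963203  59.        ]
[606.99763673 -62.81774585  69.82948321] 0.5975438276256645 [609.22213667 -63.78995735  59.        ]
t 20.75 tcp [468.  -98.  185.5] rpy [ 3.1414e+00 -9.0000e-04 -2.0000e-04] F [-0.3 -0.7 -0.5] T [ 0.07 -0.05  0.01] w 46.4 ff 0.0 q6 1.25
```

The gold bonbon is upright with its top at about 60 mm, standing inside the wall. Now the lid: rise over the press and turn the tool to yaw π/2.

Emit:
send_rows --pt "0 0 20 0 0 0" --pt "0 0 20 0 0 0" --pt "0 0 20 0 0 0.12" --pt "0 0 20 0 0 0.12" --pt "0 0 20 0 0 0.12" --pt "0 5 0 0 0 0.12" --pt "0 15 0 0 0 0.12" --pt "0 25 0 0 0 0.12" --grip 60

```text
time: 21.42
tool_pos: [0.4688, -0.0539, 0.285]
ee_rot: [3.141, 0.001, 0.723]
wrist_force: [-0.4, -0.5, 0.3]
width: 0.0599
finger_force: 0.0
```

Emit:
send_rows --pt "0 25 0 0 0 0.12" --pt "0 25 0 0 0 0.12" --pt "0 25 0 0 0 0.12" --pt "0 25 0 0 0 0.12" --pt "0 25 0 0 0 0.12" --pt "0 25 0 0 0 0.12" --pt "0 25 0 0 0 0.12" --pt "0 25 0 0 0 0.011"

```text
time: 22.08
tool_pos: [0.4682, 0.1488, 0.2846]
ee_rot: [-3.141, 0.0, 1.575]
wrist_force: [0.4, 0.0, -0.4]
width: 0.0602
finger_force: 0.0
```

Emit:
send_rows --pt "0 25 0 0 0 0" --pt "0 25 0 0 0 0" --pt "0 25 0 0 0 0" --pt "0 20 0 0 0 0" --pt "0 0 0 0 0 0" --pt "0 0 0 0 0 0" --pt "0 0 0 0 0 0"

```text
time: 22.67
tool_pos: [0.4679, 0.2419, 0.2846]
ee_rot: [-3.141, 0.001, 1.571]
wrist_force: [0.9, -0.4, 0.3]
width: 0.0602
finger_force: 0.0
```

```bash
python3 - <<'E'
from h import *
say(); w=Cam('wrist'); w.save('w12.png'); np.savez('w12.npz',im=w.im,R=w.R,t=w.t)
E
```

```text
t 22.67 tcp [467.9 241.9 284.6] rpy [-3.1407e+00  1.0000e-03  1.5709e+00] F [ 0.9 -0.4  0.3] T [-0.06 -0.07  0.02] w 60.2 ff 0.0 q6 0.37
```

View pics/w12.png

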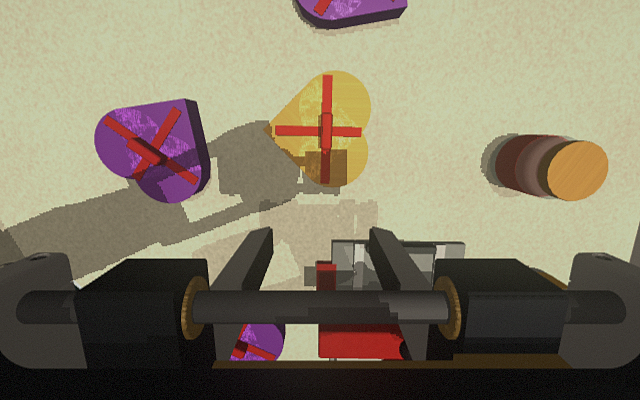

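The wrist view shows the gold lid at (325,131), its red cross ribbon running (328,75)–(325,185) and (275,131)–(361,132), and the bar at (326,132). Next: measure its pose.

```bash
python3 - <<'E'
from h import *
z=np.load('w12.npz'); w=Cam('wrist',False); w.im=z['im']; w.R=z['R'];w.t=z['t'];w.C=-w.R.T@w.t; w.hsv=cv2.cvtColor(w.im,cv2.COLOR_RGB2HSV)
r=w.mask(170,10,140,40); r[:66]=0;r[192:]=0;r[:,:262]=0;r[:,375:]=0
for y in list(range(72,188,6)):
    c=np.flatnonzero(r[y,312:342])+312; print(y,c[[0,-1]] if len(c) else None, w.hsv[y,c,2].astype(int).tolist())
V=[(np.flatnonzero(r[y,312:342]).mean()+312,y) for y in list(range(78,104,2))+list(range(160,180,2))]
Hh=[(x,np.flatnonzero(r[118:146,x]).mean()+118) for x in list(range(278,308,2))+list(range(342,360,2))]
V=np.array([w.on(p,.038)[:2] for p in V])*1000; Hh=np.array([w.on(p,.038)[:2] for p in Hh])*1000
a=np.polyfit(V[:,1],V[:,0],1); b=np.polyfit(Hh[:,0],Hh[:,1],1)
y=(b[0]*a[1]+b[1])/(1-a[0]*b[0]); print('yaw from v',-a[0],'h',b[0],'cross',a[0]*y+a[1],y)
yl=w.mask(15,34,90,40)|r; yl[:66]=0;yl[192:]=0;yl[:,:262]=0;yl[:,375:]=0
k=max(cv2.findContours(yl,cv2.RETR_EXTERNAL,cv2.CHAIN_APPROX_NONE)[0],key=cv2.contourArea)[:,0]
P=np.array([w.on(p,.038)[:2] for p in k])*1000; print('lid',P.min(0),P.max(0),'tip',P[P[:,0].argmin()])
E
```

```text
72 None []
78 [323 332] [191, 191, 191, 194, 193, 192, 197, 195, 192, 195]
84 [323 331] [193, 195, 196, 197, 194, 194, 194, 196, 193]
90 [323 331] [195, 193, 193, 195, 197, 192, 195, 193, 195]
96 [322 331] [194, 196, 195, 197, 194, 196, 196, 193, 194, 197]
102 [322 331] [174, 193, 197, 195, 194, 194, 196, 195, 197, 172]
108 [322 331] [192, 197, 194, 195, 194, 197, 197, 199, 195, 199]
114 [322 331] [140, 175, 177, 176, 179, 181, 180, 180, 176, 144]
120 [321 331] [109, 148, 190, 188, 188, 191, 193, 192, 197, 192, 157]
126 [312 331] [194, 123, 118, 189, 191, 190, 193, 193, 197, 200, 184, 144]
132 [312 341] [195, 197, 195, 193, 198, 204, 121, 115, 98, 135, 137, 191, 193, 189, 190, 190, 196, 200, 178, 133, 182, 198, 196, 196, 195, 196, 193, 198, 193, 194]
138 [321 331] [135, 171, 189, 190, 189, 194, 195, 196, 200, 173, 112]
144 [321 331] [144, 176, 187, 186, 191, 189, 191, 196, 201, 166, 109]
150 [321 329] [180, 164, 162, 157, 160, 161, 171, 175, 104]
156 [321 329] [114, 110, 112, 114, 114, 115, 115, 111, 108]
162 [321 329] [109, 113, 111, 115, 113, 115, 113, 111, 108]
168 [321 329] [113, 113, 112, 115, 115, 110, 109, 113, 107]
174 [321 329] [117, 113, 113, 111, 111, 111, 107, 114, 102]
180 [320 329] [115, 112, 108, 110, 111, 108, 111, 113, 111, 114]
186 None []
yaw from v -0.02159761982701726 h -0.024006949471233482 cross 472.9295439386922 308.15178869729925
lid [392.38167875 235.24197205] [528.54873419 380.8509644 ] tip [392.38167875 309.47702522]
```

Emit:
send_rows --pt "2.5 20 -20 0 0 -0.012" --pt "2.5 20 -20 0 0 -0.011" --pt "0 26 -20 0 0 0" --pt "0 0 -20 0 0 0" --pt "0 0 -20 0 0 0" --pt "0 0 -20 0 0 0" --pt "0 0 -20 0 0 0" --pt "0 0 -20 0 0 0"

```text
time: 23.38
tool_pos: [0.4729, 0.3069, 0.1244]
ee_rot: [3.141, 0.0, 1.546]
wrist_force: [-0.0, 0.5, -0.2]
width: 0.0604
finger_force: 0.0
```

Emit:
send_rows --pt "0 0 0 0 0 0" --pt "0 0 0 0 0 0" --pt "0 0 0 0 0 0"

```text
time: 23.63
tool_pos: [0.4733, 0.3077, 0.1266]
ee_rot: [3.14, -0.001, 1.547]
wrist_force: [0.6, 0.1, 0.3]
width: 0.0598
finger_force: 0.0
```

```bash
python3 - <<'E'
from h import *
say(); w=Cam('wrist'); w.save('w13.png',(160,0,500,300),2); np.savez('w13.npz',im=w.im,R=w.R,t=w.t); say()
E
```

```text
t 23.63 tcp [473.3 307.7 126.6] rpy [ 3.1397e+00 -9.0000e-04  1.5467e+00] F [0.6 0.1 0.3] T [-0.02 -0.06  0.05] w 59.8 ff 0.0 q6 0.5
t 23.68 tcp [473.6 308.  127.2] rpy [ 3.1386e+00 -1.5000e-03  1.5470e+00] F [0.1 0.2 0.4] T [-0.03 -0.09 -0.02] w 60.2 ff 0.0 q6 0.5
```

View pics/w13.png

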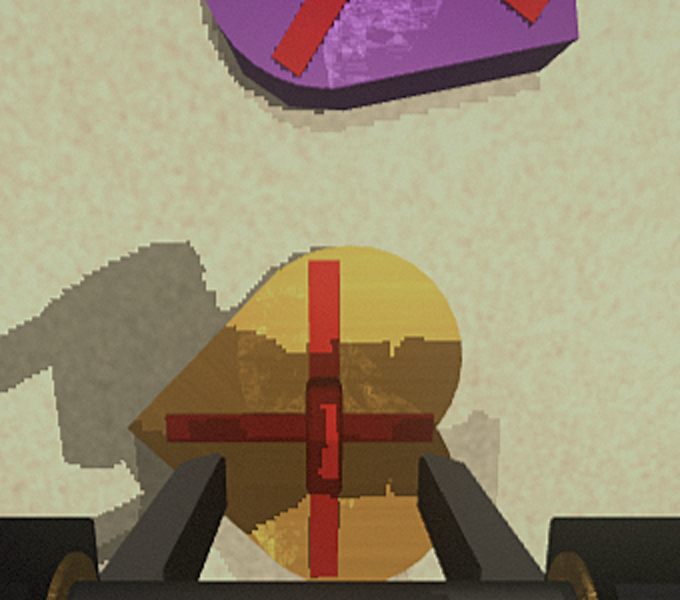

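The lid is aligned in the wrist frame: bar crop (323,445) is centred between the fingers and its ribbon is vertical.

```bash
python3 - <<'E'
from h import *
def L(n):
    z=np.load(n); w=Cam('wrist',False); w.R=z['R'];w.t=z['t'];w.C=-w.R.T@w.t; return w
a,b=L('w12.npz'),L('w13.npz')
# near (lower) end of the bar top and its far end
for n,pa,pb in (('near',(325,152),(321.5,246)),('far',(327,116.5),(321.5,200)),('mid',(326,134),(321.5,223))):
    print(n,tri(a,pa,b,pb)[0]*1000,'w13 on .06',b.on(pb,.06)*1000,'w12',a.on(pa,.06)*1000)
say()
E
```

```text
near [471.87314071 281.87881299  42.77860346] w13 on .06 [472.06477224 288.67901755  60.        ] w12 [471.53622129 283.11829625  60.        ]
far [473.39255004 325.16891366  60.52536242] w13 on .06 [472.96043178 325.08223266  60.        ] w12 [473.83457363 325.1574754   60.        ]
mid [472.66707658 304.60536859  51.645926  ] w13 on .06 [472.52086039 307.21627901  60.        ] w12 [472.69987714 304.71536154  60.        ]
t 23.68 tcp [473.6 308.  127.2] rpy [ 3.1386e+00 -1.5000e-03  1.5470e+00] F [0.1 0.2 0.4] T [-0.03 -0.09 -0.02] w 60.2 ff 0.0 q6 0.5
```

```bash
python3 - <<'E'
from h import *
for n in ('w12','w13'):
    z=np.load(n+'.npz'); w=Cam('wrist',False); w.R=z['R'];w.t=z['t'];w.C=-w.R.T@w.t
    for y,zz in ((330,.038),(330,.06),(286,.06),(286,.038)): print(n,y,zz,w.pix([.4729,y/1000,zz]).round(1))
    im=z['im']; x=321 if n=='w13' else 325
    print([(r,im[r,x-3].tolist()) for r in (range(172,254,3) if n=='w13' else range(98,160,3))])
E
```

```text
w12 330 0.038 [325.9 113.2]
w12 330 0.06 [326.2 112.3]
w12 286 0.06 [326.1 149.6]
w12 286 0.038 [325.8 148.5]
[(98, [196, 106, 64]), (101, [198, 110, 64]), (104, [183, 64, 47]), (107, [191, 64, 45]), (110, [194, 65, 46]), (113, [131, 58, 40]), (116, [144, 51, 36]), (119, [148, 53, 39]), (122, [150, 55, 39]), (125, [158, 60, 43]), (128, [98, 55, 39]), (131, [96, 48, 33]), (134, [147, 55, 39]), (137, [171, 59, 43]), (140, [173, 57, 43]), (143, [176, 56, 43]), (146, [180, 56, 43]), (149, [138, 47, 33]), (152, [96, 42, 29]), (155, [110, 44, 31]), (158, [112, 46, 33])]
w13 330 0.038 [321.1 188. ]
w13 330 0.06 [321.3 193.5]
w13 286 0.06 [322.7 249.2]
w13 286 0.038 [322.4 239.3]
[(172, [178, 51, 40]), (175, [188, 55, 40]), (178, [104, 43, 29]), (181, [103, 41, 26]), (184, [103, 35, 23]), (187, [108, 39, 27]), (190, [64, 32, 18]), (193, [79, 30, 13]), (196, [98, 34, 24]), (199, [102, 36, 25]), (202, [101, 32, 22]), (205, [99, 34, 20]), (208, [100, 30, 19]), (211, [100, 32, 21]), (214, [102, 38, 30]), (217, [99, 33, 16]), (220, [84, 28, 17]), (223, [81, 30, 18]), (226, [81, 32, 21]), (229, [80, 30, 15]), (232, [78, 26, 18]), (235, [69, 26, 12]), (238, [78, 28, 23]), (241, [76, 25, 9]), (244, [78, 30, 17]), (247, [131, 41, 26]), (250, [140, 35, 26]), (253, [144, 39, 29])]
```

Emit:
send_rows --pt "-0.5 0.5 -15 0 0 0" --pt "0 0 -15 0 0 0" --pt "0 0 -15 0 0 0" --pt "0 0 -10 0 0 0" --pt "0 0 -6 0 0 0" --pt "0 0 0 0 0 0" --pt "0 0 0 0 0 0" --pt "0 0 0 0 0 0"

```text
time: 24.35
tool_pos: [0.4726, 0.3089, 0.0654]
ee_rot: [3.14, -0.001, 1.548]
wrist_force: [0.8, 0.2, 0.3]
width: 0.0601
finger_force: 0.0
```

Emit:
send_rows --pt "0 0 0 0 0 0" --pt "0 0 0 0 0 0" --pt "0 0 0 0 0 0" --pt "0 0 0 0 0 0" --pt "0 0 0 0 0 0" --pt "0 0 0 0 0 0" --pt "0 0 0 0 0 0" --pt "0 0 0 0 0 0" --grip 5

```text
time: 25.02
tool_pos: [0.4721, 0.3085, 0.0642]
ee_rot: [3.141, -0.0, 1.548]
wrist_force: [1.0, -0.6, 0.3]
width: 0.0135
finger_force: 30.0
```

```bash
python3 - <<'E'
from h import *
say(); Cam('top'); say()
E
```

```text
t 25.02 tcp [472.1 308.5  64.2] rpy [ 3.141  -0.      1.5478] F [ 1.  -0.6  0.3] T [-0.04 -0.16  0.06] w 13.5 ff 30.0 q6 0.5
t 25.07 tcp [472.1 308.5  64.2] rpy [ 3.141  -0.      1.5478] F [ 0.8 -0.3 -0.2] T [-0.01 -0.22  0.  ] w 14.3 ff 30.0 q6 0.5
```

Emit:
send_rows --pt "0 0 12 0 0 0" --pt "0 0 20 0 0 0" --pt "0 0 24 0 0 0" --pt "0 0 24 0 0 0" --pt "0 0 24 0 0 0" --pt "0 0 24 0 0 0" --pt "0 0 24 0 0 0" --pt "0 0 24 0 0 0"

```text
time: 25.73
tool_pos: [0.4714, 0.3084, 0.2419]
ee_rot: [-3.141, -0.0, 1.548]
wrist_force: [0.3, -0.1, -0.9]
width: 0.014
finger_force: 30.0
```

Emit:
send_rows --pt "0 0 24 0 0 0" --pt "0 0 20 0 0 0" --pt "0 -10 6 0 0 0" --pt "0 -20 0 0 0 0" --pt "0 -25 0 0 0 0" --pt "0 -25 0 0 0 0" --pt "0 -25 0 0 0 0" --pt "0 -25 0 0 0 0"

```text
time: 26.4
tool_pos: [0.471, 0.1767, 0.2893]
ee_rot: [-3.14, 0.001, 1.548]
wrist_force: [-0.2, -0.3, -1.6]
width: 0.0137
finger_force: 30.0
```

Emit:
send_rows --pt "0 -25 0 0 0 0" --pt "0 -25 0 0 0 0" --pt "0 -25 0 0 0 0" --pt "0 -25 0 0 0 0" --pt "0 -25 0 0 0 0" --pt "0 -25 0 0 0 0" --pt "0 -25 0 0 0 0" --pt "15 -25 0 0 0 0"

```text
time: 27.07
tool_pos: [0.4846, -0.0229, 0.2903]
ee_rot: [-3.14, 0.0, 1.548]
wrist_force: [0.6, 0.9, -0.7]
width: 0.0139
finger_force: 30.0
```

Emit:
send_rows --pt "20 -25 0 0 0 0" --pt "20 -20 0 0 0 0" --pt "20 -15 0 0 0 0" --pt "20 -10 0 0 0 0" --pt "10 -5 0 0 0 0" --pt "0 0 0 0 0 0" --pt "0 0 0 0 0 0" --pt "0 0 0 0 0 0"

```text
time: 27.73
tool_pos: [0.5759, -0.0963, 0.2898]
ee_rot: [-3.14, -0.0, 1.548]
wrist_force: [0.8, 0.5, -0.3]
width: 0.0139
finger_force: 30.0
```

```bash
python3 - <<'E'
from h import *
say(); Cam('top'); Cam('side'); say(); w=Cam('wrist'); w.save('w14.png'); np.savez('w14.npz',im=w.im,R=w.R,t=w.t)
E
```

```text
t 27.73 tcp [575.9 -96.3 289.8] rpy [-3.1402e+00 -4.0000e-04  1.5478e+00] F [ 0.8  0.5 -0.3] T [-0.06 -0.07  0.01] w 13.9 ff 30.0 q6 -0.24
t 27.83 tcp [576.  -96.  290.5] rpy [ 3.1415 -0.      1.5483] F [-0.2 -0.7 -1.4] T [-0.06 -0.11  0.02] w 13.9 ff 30.0 q6 -0.24
```

Emit:
send_rows --pt "3 -2 -15 0 0 0" --pt "0 0 -20 0 0 0" --pt "0 0 -20 0 0 0" --pt "0 0 -20 0 0 0" --pt "0 0 -20 0 0 0" --pt "0 0 -20 0 0 0" --pt "0 0 -20 0 0 0" --pt "0 0 -15 0 0 0"

```text
time: 28.55
tool_pos: [0.5788, -0.0978, 0.1387]
ee_rot: [-3.14, -0.0, 1.549]
wrist_force: [0.1, 0.2, -1.8]
width: 0.0136
finger_force: 30.0
```

Emit:
send_rows --pt "0 0 -8 0 0 0" --pt "0 0 0 0 0 0" --pt "0 0 0 0 0 0" --pt "0 0 0 0 0 0"

```text
time: 28.88
tool_pos: [0.5807, -0.0985, 0.1339]
ee_rot: [3.139, 0.001, 1.548]
wrist_force: [0.1, -0.3, -2.2]
width: 0.0138
finger_force: 30.0
```

```bash
python3 - <<'E'
from h import *
P=[]
for i in range(3): P.append(say()['tool_pos']); s=Cam('side')
w=Cam('wrist')
a=s.im[200:300,300:460]; b=w.im[120:300,180:500]
cv2.imwrite('pics/mix2.png',np.vstack([cv2.resize(a,(640,400),interpolation=cv2.INTER_CUBIC),cv2.resize(b,(640,200*360//200//2+0))])[:,:,::-1])
E
```

```text
t 28.88 tcp [580.7 -98.5 133.9] rpy [3.1387e+00 7.0000e-04 1.5480e+00] F [ 0.1 -0.3 -2.2] T [-0.07 -0.05  0.02] w 13.8 ff 30.0 q6 -0.24
t 28.93 tcp [580.8 -98.7 134.1] rpy [3.1383e+00 8.0000e-04 1.5479e+00] F [-0.   0.5 -2.3] T [-0.07 -0.07  0.01] w 14.0 ff 30.0 q6 -0.24
t 28.98 tcp [580.8 -98.7 134. ] rpy [3.1384e+00 7.0000e-04 1.5479e+00] F [ 0.4  0.1 -0.3] T [-0.04 -0.03 -0.02] w 14.0 ff 30.0 q6 -0.24
```

View pics/mix2.png

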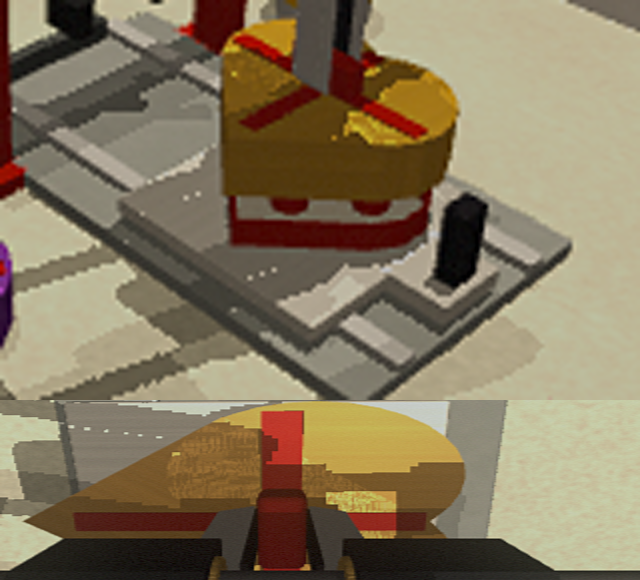

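In the side view the lid is centred over the red base, with equal overhang left and right at crop columns 222/230 and 440/430. I'll lower it in stages.

Emit:
send_rows --pt "-1.5 0.5 -8 0 0 0" --pt "0 0 -7 0 0 0" --pt "0 0 -5 0 0 0" --pt "0 0 -3 0 0 0" --pt "0 0 0 0 0 0" --pt "0 0 0 0 0 0"

```text
time: 29.58
tool_pos: [0.5786, -0.098, 0.1088]
ee_rot: [3.141, 0.0, 1.548]
wrist_force: [0.7, 0.4, -1.3]
width: 0.014
finger_force: 30.0
```

Emit:
send_rows --pt "0 0 -3 0 0 0" --pt "0 0 -3 0 0 0" --pt "0 0 -2 0 0 0" --pt "0 0 0 0 0 0" --pt "0 0 0 0 0 0"

```text
time: 30.0
tool_pos: [0.5787, -0.0981, 0.1006]
ee_rot: [3.141, 0.0, 1.548]
wrist_force: [2.9, -1.3, -3.1]
width: 0.0139
finger_force: 30.0
```

```bash
python3 - <<'E'
from h import *
for i in range(3): say(); s=Cam('side')
s.save('s15.png',(300,200,460,300),4)
E
```

```text
t 30.0 tcp [578.7 -98.1 100.6] rpy [3.1410e+00 1.0000e-04 1.5478e+00] F [ 2.9 -1.3 -3.1] T [-0.16 -0.7   0.07] w 13.9 ff 30.0 q6 -0.24
t 30.05 tcp [578.7 -98.1 100.6] rpy [3.1411e+00 1.0000e-04 1.5478e+00] F [ 3.1 -0.6 -3.9] T [-0.19 -0.71  0.1 ] w 14.0 ff 30.0 q6 -0.24
t 30.1 tcp [578.7 -98.1 100.6] rpy [3.1411e+00 1.0000e-04 1.5478e+00] F [ 3.9 -0.9 -5.1] T [-0.17 -0.84  0.11] w 13.6 ff 30.0 q6 -0.24
```

Emit:
send_rows --pt "1 -0.3 0 0 0 0" --pt "0.5 0 0 0 0 0" --pt "0 0 0 0 0 0" --pt "0 0 0 0 0 0"

```text
time: 30.48
tool_pos: [0.5794, -0.0982, 0.1011]
ee_rot: [-3.14, -0.0, 1.548]
wrist_force: [0.2, -0.8, -1.6]
width: 0.0139
finger_force: 30.0
```

```bash
python3 - <<'E'
from h import *
for i in range(3): say(); s=Cam('side')
E
```

```text
t 30.48 tcp [579.4 -98.2 101.1] rpy [-3.1403e+00 -2.0000e-04  1.5477e+00] F [ 0.2 -0.8 -1.6] T [-0.02 -0.06 -0.01] w 13.9 ff 30.0 q6 -0.24
t 30.53 tcp [579.5 -98.2 101.1] rpy [-3.1406e+00 -2.0000e-04  1.5478e+00] F [-0.2  0.7 -1.9] T [-0.1  -0.11 -0.01] w 13.9 ff 30.0 q6 -0.24
t 30.58 tcp [579.5 -98.2 101.1] rpy [-3.1408e+00 -1.0000e-04  1.5477e+00] F [-0.7 -0.1 -0.8] T [ 0.   -0.13 -0.02] w 13.7 ff 30.0 q6 -0.24
```

Emit:
send_rows --pt "1 0 -2 0 0 0" --pt "0 0 -2 0 0 0" --pt "0 0 0 0 0 0" --pt "0 0 0 0 0 0"

```text
time: 30.97
tool_pos: [0.5807, -0.0982, 0.0968]
ee_rot: [-3.141, -0.0, 1.548]
wrist_force: [-1.0, 0.4, -1.4]
width: 0.014
finger_force: 30.0
```

Emit:
send_rows --pt "0 0 -1 0 0 0" --pt "0 0 -1 0 0 0" --pt "0 0 0 0 0 0" --pt "0 0 0 0 0 0"

```text
time: 31.3
tool_pos: [0.5808, -0.0983, 0.095]
ee_rot: [-3.141, -0.0, 1.548]
wrist_force: [-0.6, -0.3, -2.4]
width: 0.0134
finger_force: 30.0
```

```bash
python3 - <<'E'
from h import *
for i in range(3): say(); s=Cam('side')
E
```

```text
t 31.3 tcp [580.8 -98.3  95. ] rpy [-3.1415 -0.      1.5478] F [-0.6 -0.3 -2.4] T [-0.07 -0.09 -0.01] w 13.4 ff 30.0 q6 -0.24
t 31.35 tcp [580.9 -98.3  95.1] rpy [3.1416 0.     1.5478] F [-0.4 -0.1 -1.4] T [-0.11 -0.07  0.01] w 14.1 ff 30.0 q6 -0.24
t 31.4 tcp [580.9 -98.3  95.2] rpy [3.1415e+00 1.0000e-04 1.5478e+00] F [ 0.4 -1.  -1.8] T [-0.01 -0.12  0.01] w 13.7 ff 30.0 q6 -0.24
```

Still hanging freely; I'll go down slowly to deck contact.

Emit:
send_rows --pt "0 0 -1 0 0 0" --pt "0 0 0 0 0 0" --pt "0 0 0 0 0 0"

```text
time: 31.7
tool_pos: [0.5811, -0.0983, 0.0944]
ee_rot: [3.141, 0.0, 1.548]
wrist_force: [0.5, -0.1, -1.0]
width: 0.0138
finger_force: 30.0
```

Emit:
send_rows --pt "0 0 -1 0 0 0" --pt "0 0 0 0 0 0" --pt "0 0 0 0 0 0"

```text
time: 31.95
tool_pos: [0.5812, -0.0984, 0.0941]
ee_rot: [3.14, 0.0, 1.548]
wrist_force: [-0.8, -0.6, 4.9]
width: 0.0138
finger_force: 30.0
```

```bash
python3 - <<'E'
from h import *
for i in range(3): say(); s=Cam('side')
E
```

```text
t 31.95 tcp [581.2 -98.4  94.1] rpy [3.1405e+00 3.0000e-04 1.5478e+00] F [-0.8 -0.6  4.9] T [ 0.06  0.29 -0.02] w 13.8 ff 30.0 q6 -0.24
t 32.0 tcp [581.2 -98.4  94.1] rpy [3.1404e+00 3.0000e-04 1.5477e+00] F [-0.5 -0.2  4.5] T [0.06 0.34 0.01] w 13.7 ff 30.0 q6 -0.24
t 32.05 tcp [581.2 -98.4  94.1] rpy [3.1405e+00 3.0000e-04 1.5478e+00] F [0.1 0.2 5.9] T [0.04 0.29 0.01] w 13.7 ff 30.0 q6 -0.24
```

Emit:
send_rows --pt "0 0 0 0 0 0" --pt "0 0 0 0 0 0" --pt "0 0 0 0 0 0" --pt "0 0 0 0 0 0" --pt "0 0 0 0 0 0" --pt "0 0 0 0 0 0" --grip 50

```text
time: 32.6
tool_pos: [0.5813, -0.0983, 0.0933]
ee_rot: [3.14, 0.0, 1.548]
wrist_force: [1.4, -0.2, 2.8]
width: 0.0487
finger_force: 1.2
```

Emit:
send_rows --pt "0 0 10 0 0 0" --pt "0 0 18 0 0 0" --pt "0 0 20 0 0 0" --pt "0 -15 20 0 0 0" --pt "-1 -20 10 0 0 0" --pt "-1 -25 0 0 0 0" --pt "-1 -25 0 0 0 0" --pt "-1 -15 0 0 0 0"

```text
time: 33.27
tool_pos: [0.576, -0.2002, 0.1712]
ee_rot: [-3.14, 0.0, 1.546]
wrist_force: [-0.3, 0.4, 0.4]
width: 0.0496
finger_force: 0.0
```

Emit:
send_rows --pt "0 0 0 0 0 0" --pt "0 0 0 0 0 0" --pt "0 0 0 0 0 0"

```text
time: 33.52
tool_pos: [0.5766, -0.1971, 0.1706]
ee_rot: [-3.14, -0.001, 1.548]
wrist_force: [0.6, 0.5, 0.3]
width: 0.0499
finger_force: 0.0
```

```bash
python3 - <<'E'
from h import *
say(); s=Cam('side'); w=Cam('wrist'); say()
np.savez('w16.npz',im=w.im,R=w.R,t=w.t)
a=s.im[200:300,300:460]; b=w.im[40:280,160:480]
cv2.imwrite('pics/mix3.png',np.hstack([cv2.resize(a,(400,250),interpolation=cv2.INTER_CUBIC),cv2.resize(b,(333,250))])[:,:,::-1])
E
```

```text
t 33.52 tcp [ 576.6 -197.1  170.6] rpy [-3.1404e+00 -1.5000e-03  1.5483e+00] F [0.6 0.5 0.3] T [-0.01 -0.11  0.02] w 49.9 ff 0.0 q6 -0.4
t 33.62 tcp [ 576.9 -196.9  170.9] rpy [-3.1410e+00 -8.0000e-04  1.5493e+00] F [-0.3  0.8  0.4] T [-0.03 -0.06  0.01] w 50.2 ff 0.0 q6 -0.4
```

View pics/mix3.png

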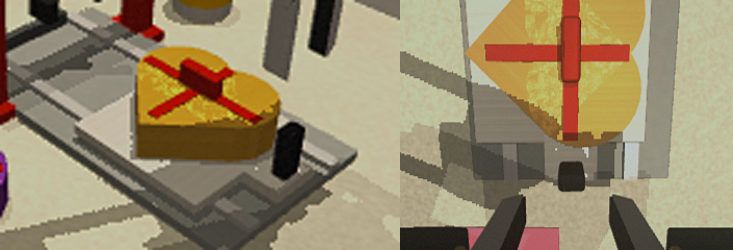

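In this view the lid sits level with the red base fully hidden, and the grip is at about px (324,209), between the fingers. I've now viewed 17 pictures, over the 14 allowed. From here I'll use numbers only.

```bash
python3 - <<'E'
from h import *
z=np.load('w16.npz'); w=Cam('wrist',False); w.im=z['im']; w.R=z['R'];w.t=z['t'];w.C=-w.R.T@w.t; w.hsv=cv2.cvtColor(w.im,cv2.COLOR_RGB2HSV)
m=(w.hsv[...,2]<60).astype(np.uint8); m[:170]=0; m[235:]=0; m[:,:295]=0; m[:,350:]=0
for b in blobs(m,30):
    x0,y0,ww,hh,a=b[1]; print(b[0],b[1],'left/right top',w.on((x0,y0+hh*.7),.08)[0]*1000,w.on((x0+ww,y0+hh*.7),.08)[0]*1000,'bottom edge y',w.on((x0,y0+hh),.08)[1]*1000)
# lid roof level: red ribbon arms in this view and lid pose
for y in (.040,): pass
r=w.mask(170,10,140,60); r[:40]=0;r[150:]=0;r[:,:200]=0;r[:,440:]=0
ys,xs=np.nonzero(r); print('ribbon x range',xs.min(),xs.max())
H=[(x,np.flatnonzero(r[:,x]).mean()) for x in list(range(xs.min()+3,300,4))+list(range(350,xs.max()-3,4))]
X=np.array([w.on(p,.068)[:2] for p in H])*1000; print('lid yaw',np.polyfit(X[:,0],X[:,1],1))
say()
E
```

```text
[324.22122571 209.49327354] [312 195  26  29 669] left/right top 567.8632113164422 589.5788845782757 bottom edge y -205.6405475639595
ribbon x range 242 380
lid yaw [-2.31156862e-02 -8.49604365e+01]
t 33.62 tcp [ 576.9 -196.9  170.9] rpy [-3.1410e+00 -8.0000e-04  1.5493e+00] F [-0.3  0.8  0.4] T [-0.03 -0.06  0.01] w 50.2 ff 0.0 q6 -0.4
```

Emit:
send_rows --pt "1.8 -0.7 -15 0 0 0" --pt "0 0 -15 0 0 0" --pt "0 0 -15 0 0 0" --pt "0 0 -15 0 0 0" --pt "0 0 -12 0 0 0" --pt "0 0 -8 0 0 0" --pt "0 0 -3 0 0 0" --pt "0 0 0 0 0 0"

```text
time: 34.28
tool_pos: [0.5784, -0.1984, 0.0873]
ee_rot: [-3.14, -0.001, 1.548]
wrist_force: [-1.2, -0.7, 0.8]
width: 0.0499
finger_force: 0.0
```

Emit:
send_rows --pt "0 0 0 0 0 0" --pt "0 0 0 0 0 0" --pt "0 0 0 0 0 0" --pt "0 0 0 0 0 0" --pt "0 0 0 0 0 0" --pt "0 0 0 0 0 0" --pt "0 0 0 0 0 0" --pt "0 0 0 0 0 0" --grip 10

```text
time: 34.95
tool_pos: [0.5798, -0.1993, 0.089]
ee_rot: [3.139, 0.001, 1.548]
wrist_force: [4.4, -0.6, 1.8]
width: 0.0218
finger_force: 30.0
```

```bash
python3 - <<'E'
from h import *
for i in range(2): say(); Cam('side')
E
```

```text
t 34.95 tcp [ 579.8 -199.3   89. ] rpy [3.1386e+00 8.0000e-04 1.5480e+00] F [ 4.4 -0.6  1.8] T [-0.14 -0.64  0.14] w 21.8 ff 30.0 q6 -0.4
t 35.0 tcp [ 579.8 -199.2   88.9] rpy [3.1387e+00 8.0000e-04 1.5480e+00] F [ 4.1 -0.8  1.8] T [-0.14 -0.73  0.16] w 22.0 ff 30.0 q6 -0.4
```

Emit:
send_rows --pt "0.9 6 0 0 0 0" --pt "0.2 10 0 0 0 0" --pt "0.3 14 0 0 0 0" --pt "0.3 14 0 0 0 0" --pt "0.3 14 0 0 0 0" --pt "0.3 14 0 0 0 0" --pt "0.3 14 0 0 0 0" --pt "0.3 14 0 0 0 0"

```text
time: 35.72
tool_pos: [0.5812, -0.0972, 0.0889]
ee_rot: [-3.141, 0.001, 1.549]
wrist_force: [0.5, -1.9, 6.0]
width: 0.022
finger_force: 30.0
```

Emit:
send_rows --pt "0.3 14 0 0 0 0" --pt "0.3 14 0 0 0 0" --pt "0.2 10 0 0 0 0" --pt "0.2 8 0 0 0 0" --pt "0.2 6 0 0 0 0" --pt "0.1 4 0 0 0 0" --pt "0 0 0 0 0 0" --pt "0 0 0 0 0 0"

```text
time: 36.38
tool_pos: [0.582, -0.0401, 0.0889]
ee_rot: [-3.14, -0.002, 1.55]
wrist_force: [-1.1, 1.2, 7.7]
width: 0.0216
finger_force: 30.0
```

```bash
python3 - <<'E'
from h import *
for i in range(2): say(); Cam('side')
E
```

```text
t 36.38 tcp [582.  -40.1  88.9] rpy [-3.1404e+00 -2.3000e-03  1.5497e+00] F [-1.1  1.2  7.7] T [ 0.09 -0.12  0.12] w 21.6 ff 30.0 q6 -0.15
t 36.43 tcp [582.  -40.1  88.9] rpy [-3.1404e+00 -2.4000e-03  1.5496e+00] F [-0.3  1.2  7.2] T [ 0.11 -0.17  0.07] w 21.9 ff 30.0 q6 -0.15
```

Emit:
send_rows --pt "0.1 4 0.2 0 0 0" --pt "0.1 4 0.2 0 0 0" --pt "0.1 3 0 0 0 0" --pt "0 1.5 0 0 0 0" --pt "0 0 0 0 0 0"

```text
time: 36.9
tool_pos: [0.5822, -0.0286, 0.0889]
ee_rot: [-3.14, -0.001, 1.549]
wrist_force: [-0.9, -1.4, 6.3]
width: 0.0217
finger_force: 30.0
```

Emit:
send_rows --pt "0 1.5 0 0 0 0" --pt "0 1.5 0 0 0 0" --pt "0 0 0 0 0 0"

```text
time: 37.15
tool_pos: [0.5822, -0.026, 0.0889]
ee_rot: [-3.14, -0.0, 1.549]
wrist_force: [-2.3, -0.5, 5.2]
width: 0.0215
finger_force: 30.0
```

Emit:
send_rows --pt "0 1.5 0 0 0 0" --pt "0 0 0 0 0 0"

```text
time: 37.32
tool_pos: [0.5823, -0.0245, 0.0889]
ee_rot: [-3.14, -0.0, 1.549]
wrist_force: [-0.9, -0.9, 6.1]
width: 0.0217
finger_force: 30.0
```

Emit:
send_rows --pt "0 1.5 0 0 0 0" --pt "0 1.5 0 0 0 0" --pt "0 0 0 0 0 0"

```text
time: 37.57
tool_pos: [0.5823, -0.0215, 0.0889]
ee_rot: [-3.14, -0.0, 1.549]
wrist_force: [-0.8, -0.4, 5.7]
width: 0.0217
finger_force: 30.0
```

Emit:
send_rows --pt "0 1.5 0 0 0 0" --pt "0 1 0 0 0 0" --pt "0 0 0 0 0 0"

```text
time: 37.82
tool_pos: [0.5823, -0.0197, 0.0889]
ee_rot: [-3.14, 0.001, 1.549]
wrist_force: [-0.3, -3.5, 5.7]
width: 0.0223
finger_force: 30.0
```

Emit:
send_rows --pt "0 1 0 0 0 0" --pt "0 1 0 0 0 0" --pt "0 0 0 0 0 0"

```text
time: 38.07
tool_pos: [0.5823, -0.0196, 0.0889]
ee_rot: [-3.14, 0.005, 1.548]
wrist_force: [-0.6, -6.4, 5.5]
width: 0.0215
finger_force: 30.0
```

Emit:
send_rows --pt "0 1 0 0 0 0" --pt "0 0 0 0 0 0"

```text
time: 38.23
tool_pos: [0.5823, -0.0195, 0.0889]
ee_rot: [-3.14, 0.006, 1.548]
wrist_force: [-0.7, -8.4, 5.4]
width: 0.0221
finger_force: 30.0
```

Emit:
send_rows --pt "0 0 0 0 0 0" --pt "0 0 0 0 0 0" --pt "0 0 0 0 0 0" --pt "0 0 0 0 0 0" --pt "0 0 0 0 0 0" --grip 50

```text
time: 38.65
tool_pos: [0.5825, -0.0166, 0.0877]
ee_rot: [-3.14, -0.001, 1.548]
wrist_force: [0.4, 0.5, 0.8]
width: 0.0491
finger_force: 0.0
```

Emit:
send_rows --pt "0 -3 0 0 0 0" --pt "0 0 10 0 0 0" --pt "0 0 18 0 0 0" --pt "0 -5 20 0 0 0" --pt "0 -10 20 0 0 0" --pt "0 -15 25 0 0 0" --pt "0 -20 25 0 0 0" --pt "0 -20 25 0 0 0"

```text
time: 39.32
tool_pos: [0.583, -0.0908, 0.2337]
ee_rot: [3.141, -0.0, 1.549]
wrist_force: [-0.0, -0.7, 0.6]
width: 0.0499
finger_force: 0.0
```

Emit:
send_rows --pt "-20 -20 25 0 0 0" --pt "-20 -20 25 0 0 0" --pt "-20 0 25 0 0 0" --pt "-20 0 20 0 0 0" --pt "0 0 0 0 0 0" --pt "0 0 0 0 0 0" --pt "0 0 0 0 0 0"

```text
time: 39.9
tool_pos: [0.5034, -0.1303, 0.3258]
ee_rot: [-3.141, -0.0, 1.548]
wrist_force: [0.1, -0.7, 0.2]
width: 0.0501
finger_force: 0.0
```

```bash
python3 - <<'E'
from h import *
say(); w=Cam('wrist'); t=Cam('top'); s=Cam('side'); np.savez('w17.npz',im=w.im,R=w.R,t=w.t); w.save('w17.png'); t.save('top17.png'); s.save('s17.png')
Z=[('T0',(.583,.08,.19)),('grip',(.582,-.0196,.08))]
for n,X in Z: print(n,'wrist',w.pix(X).round(1),'top',t.pix(X).round(1),'side',s.pix(X).round(1))
for n,c in (('w',w),('t',t),('s',s)):
    u,v=c.pix((.583,.08,.19)).round().astype(int); k=60 if n=='w' else 25
    m=(c.hsv[...,2]<(45 if n!='t' else 60)).astype(np.uint8); q=np.zeros_like(m); sl=(slice(max(v-k,0),v+k),slice(max(u-k,0),u+k)); q[sl]=m[sl]
    print(n,[(b[0].round(1),b[1].tolist()) for b in blobs(q,12)])
E
```

```text
t 39.9 tcp [ 503.4 -130.3  325.8] rpy [-3.1413e+00 -5.0000e-04  1.5478e+00] F [ 0.1 -0.7  0.2] T [-0.03 -0.19 -0.01] w 50.1 ff 0.0 q6 -0.34
T0 wrist [414.  -52.1] top [299.5 176.3] side [327.8 163.1]
grip wrist [383.  93.] top [332.8 183.9] side [354.9 216.7]
w [(array([397.4,   3.8]), [357, 0, 72, 8, 371])]
t [(array([308.7, 164.8]), [306, 163, 6, 5, 20]), (array([291. , 187.7]), [289, 185, 6, 6, 22])]
s [(array([344.3, 162.7]), [342, 159, 6, 8, 34]), (array([311.4, 163.8]), [309, 160, 6, 8, 35])]
```

```bash
python3 - <<'E'
from h import *
t=Cam('top',False); s=Cam('side',False)
A,e=tri(t,(308.7,164.8),s,(344.3,162.7)); B,f=tri(t,(291,187.7),s,(311.4,163.8))
print(A*1000,e*1000,B*1000,f*1000,'mid',(A+B)*500,'len',np.linalg.norm(A-B)*1000,'angle',np.arctan2(A[1]-B[1],A[0]-B[0]))
C,D=t.on((308.7,164.8),.19),t.on((291,187.7),.19); print('top z190',C*1000,D*1000,(C+D)*500,np.arctan2(C[1]-D[1],C[0]-D[0]))
say()
E
```

```text
[615.35204979  53.61738231 190.12599464] 1.1627298795682595 [550.812576   104.71390887 189.4892011 ] 0.3653666711181169 mid [583.08231289  79.16564559 189.80759787] len 82.32013247256091 angle -0.669665390574544
top z190 [615.84029184  53.23692571 190.        ] [550.85439027 104.57652762 190.        ] [583.34734105  78.90672666 190.        ] -0.6686205760972427
t 40.05 tcp [ 503.4 -130.1  324.1] rpy [-3.1378e+00 -1.5000e-03  1.5485e+00] F [-0.3 -0.3  0.4] T [-0.07 -0.06  0.02] w 50.0 ff 0.0 q6 -0.34
```

Emit:
send_rows --pt "10 26 0 0 0 0.1155" --pt "10 26 0 0 0 0.1155" --pt "10 26 0 0 0 0.1155" --pt "10 26 0 0 0 0.1155" --pt "10 26 0 0 0 0.1155" --pt "10 26 0 0 0 0.1155" --pt "10 26 0 0 0 0.1155" --pt "9.5 27 0 0 0 0.1155"

```text
time: 40.72
tool_pos: [0.5832, 0.0802, 0.3244]
ee_rot: [-3.139, -0.003, 2.478]
wrist_force: [0.1, 0.2, 0.0]
width: 0.05
finger_force: 0.0
```

Emit:
send_rows --pt "0 0 -18 0 0 0" --pt "0 0 -18 0 0 0" --pt "0 0 -18 0 0 0" --pt "0 0 -18 0 0 0" --pt "0 0 0 0 0 0" --pt "0 0 0 0 0 0" --pt "0 0 0 0 0 0"

```text
time: 41.3
tool_pos: [0.583, 0.0787, 0.2547]
ee_rot: [3.142, -0.0, 2.472]
wrist_force: [0.3, 1.1, 0.6]
width: 0.0497
finger_force: 0.0
```

```bash
python3 - <<'E'
from h import *
say(); w=Cam('wrist'); say(); w.save('w18.png'); np.savez('w18.npz',im=w.im,R=w.R,t=w.t)
for X in ((.6153,.0536,.19),(.5508,.1047,.19),(.5832,.0791,.197)): print(w.pix(X).round(1))
m=(w.hsv[...,2]<45).astype(np.uint8); m[270:]=0; m[:,:240]=0;m[:,400:]=0
print([(b[0].round(1),b[1].tolist()) for b in blobs(m,40)])
g=((w.hsv[...,1]<40)&(w.hsv[...,2]>70)&(w.hsv[...,2]<235)).astype(np.uint8)
for v in range(150,250,8):
    print(v,w.hsv[v,296:346:5,2].tolist(),w.hsv[v,296:346:5,1].tolist())
E
```

```text
t 41.3 tcp [583.   78.7 254.7] rpy [ 3.1416e+00 -1.0000e-04  2.4721e+00] F [0.3 1.1 0.6] T [ 0.01 -0.06  0.06] w 49.7 ff 0.0 q6 -0.86
t 41.35 tcp [583.3  78.6 255.6] rpy [3.1405e+00 1.1000e-03 2.4719e+00] F [0.2 1.3 0.3] T [ 0.07 -0.19  0.03] w 50.1 ff 0.0 q6 -0.86
[321.7 274.1]
[321.7 169.2]
[321.8 227. ]
[(array([321.1, 166.2]), [309, 155, 28, 24, 243]), (array([255.2, 230.4]), [245, 223, 21, 20, 104]), (array([272.9, 254.4]), [261, 229, 20, 41, 382]), (array([368.8, 259.9]), [362, 237, 19, 33, 116])]
150 [121, 79, 136, 135, 133, 134, 151, 151, 138, 166] [179, 184, 161, 164, 159, 162, 155, 154, 155, 157]
158 [115, 117, 102, 41, 39, 47, 45, 36, 149, 160] [191, 181, 188, 87, 59, 76, 85, 50, 159, 156]
166 [115, 116, 89, 45, 46, 47, 52, 47, 29, 173] [182, 185, 181, 96, 78, 98, 78, 76, 53, 162]
174 [112, 114, 117, 59, 45, 46, 44, 47, 116, 113] [189, 197, 196, 156, 96, 105, 99, 92, 174, 187]
182 [114, 113, 120, 92, 122, 133, 131, 103, 112, 108] [179, 185, 176, 177, 38, 35, 43, 40, 184, 179]
190 [112, 112, 115, 93, 123, 133, 134, 106, 91, 90] [196, 173, 188, 181, 39, 38, 40, 43, 151, 153]
198 [114, 112, 113, 99, 123, 131, 127, 93, 72, 55] [186, 184, 190, 157, 39, 41, 42, 41, 159, 97]
206 [115, 89, 100, 102, 105, 134, 111, 87, 103, 87] [182, 178, 145, 160, 49, 38, 41, 38, 144, 179]
214 [171, 219, 100, 100, 99, 102, 98, 87, 95, 85] [192, 142, 158, 158, 49, 53, 47, 44, 164, 171]
222 [201, 205, 205, 211, 98, 100, 100, 77, 86, 165] [162, 163, 163, 166, 47, 41, 41, 20, 142, 190]
230 [198, 197, 196, 196, 100, 135, 122, 79, 155, 160] [167, 167, 167, 167, 43, 38, 42, 26, 196, 191]
238 [193, 197, 198, 195, 176, 203, 194, 131, 156, 155] [161, 163, 166, 160, 38, 38, 35, 23, 196, 197]
246 [163, 212, 207, 210, 172, 191, 191, 126, 158, 156] [56, 176, 168, 166, 40, 33, 36, 18, 192, 186]
```

Emit:
send_rows --pt "0 0.3 -15 0 0 0" --pt "0 0 -15 0 0 0" --pt "0 0 -14 0 0 0" --pt "0 0 -9 0 0 0" --pt "0 0 -5 0 0 0" --pt "0 0 0 0 0 0" --pt "0 0 0 0 0 0"

```text
time: 41.93
tool_pos: [0.5831, 0.0788, 0.1974]
ee_rot: [3.141, 0.001, 2.472]
wrist_force: [0.4, -0.3, -0.3]
width: 0.0502
finger_force: 0.0
```

Emit:
send_rows --pt "0 0 0 0 0 0" --pt "0 0 0 0 0 0" --pt "0 0 0 0 0 0" --pt "0 0 0 0 0 0" --pt "0 0 0 0 0 0" --pt "0 0 0 0 0 0" --pt "0 0 0 0 0 0" --pt "0 0 0 0 0 0" --grip 5

```text
time: 42.6
tool_pos: [0.5838, 0.0801, 0.1968]
ee_rot: [3.138, 0.001, 2.472]
wrist_force: [2.8, 3.4, -0.6]
width: 0.0141
finger_force: 30.0
```

```bash
python3 - <<'E'
from h import *
for i in range(4): say(); Cam('top')
E
```

```text
t 42.6 tcp [583.8  80.1 196.8] rpy [3.1377e+00 8.0000e-04 2.4725e+00] F [ 2.8  3.4 -0.6] T [ 0.61 -0.77 -0.09] w 14.1 ff 30.0 q6 -0.86
t 42.65 tcp [583.8  80.1 196.8] rpy [3.1377e+00 7.0000e-04 2.4725e+00] F [ 4.4  3.1 -1.7] T [ 0.69 -0.72 -0.09] w 13.8 ff 30.0 q6 -0.86
t 42.7 tcp [583.8  80.1 196.8] rpy [3.1377e+00 8.0000e-04 2.4725e+00] F [ 3.8  3.6 -0.7] T [ 0.58 -0.76 -0.12] w 13.6 ff 30.0 q6 -0.86
t 42.75 tcp [583.8  80.1 196.8] rpy [3.1377e+00 8.0000e-04 2.4726e+00] F [ 3.6  3.4 -0.5] T [ 0.66 -0.69 -0.08] w 13.6 ff 30.0 q6 -0.86
```

Emit:
send_rows --pt "0.8 1 0 0 0 -0.08" --pt "0 0 0 0 0 -0.1" --pt "0 0 0 0 0 -0.1" --pt "0 0 0 0 0 -0.1" --pt "0 0 0 0 0 -0.1" --pt "0 0 0 0 0 0" --pt "0 0 0 0 0 0"

```text
time: 43.38
tool_pos: [0.5837, 0.08, 0.1967]
ee_rot: [3.141, 0.0, 1.995]
wrist_force: [1.0, 1.2, 0.7]
width: 0.0135
finger_force: 30.0
```

```bash
cat > tq.py <<'E'
from h import *
T=[];F=[]
for i in range(5):
    o=sensors.get_obs(); T.append(o['wrist_torque']); F.append(o['wrist_force']); Cam('top')
print('T',np.mean(T,0).round(3),'sd',np.std(T,0)[2].round(3),'F',np.mean(F,0).round(1)); say()
E
python3 tq.py
```

```text
T [ 0.236 -0.396  0.176] sd 0.017 F [1.3 1.6 0.7]
t 43.63 tcp [583.7  80.  196.8] rpy [ 3.1406 -0.      1.9929] F [1.4 1.6 0.7] T [ 0.29 -0.45  0.21] w 13.8 ff 30.1 q6 -0.38
```

Emit:
send_rows --pt "0.3 0.3 0 0 0 -0.1" --pt "0 0 0 0 0 -0.1" --pt "0 0 0 0 0 -0.1" --pt "0 0 0 0 0 -0.1" --pt "0 0 0 0 0 0" --pt "0 0 0 0 0 0"

```text
time: 44.13
tool_pos: [0.5836, 0.08, 0.1968]
ee_rot: [-3.141, 0.0, 1.594]
wrist_force: [-0.1, 0.4, 1.4]
width: 0.0138
finger_force: 30.0
```

```bash
python3 tq.py
```

```text
T [ 0.097 -0.076  0.194] sd 0.017 F [-0.5  0.9  1.9]
t 44.38 tcp [583.6  80.  196.8] rpy [-3.1415e+00  2.0000e-04  1.5927e+00] F [-0.4  1.4  2.8] T [ 0.09 -0.01  0.2 ] w 13.9 ff 30.1 q6 0.02
```

Emit:
send_rows --pt "0 0 0 0 0 -0.1" --pt "0 0 0 0 0 -0.1" --pt "0 0 0 0 0 -0.1" --pt "0 0 0 0 0 -0.1" --pt "0 0 0 0 0 0" --pt "0 0 0 0 0 0"

```text
time: 44.88
tool_pos: [0.5835, 0.08, 0.1967]
ee_rot: [-3.141, 0.0, 1.195]
wrist_force: [-1.4, 1.0, 2.7]
width: 0.0137
finger_force: 30.0
```

```bash
python3 tq.py
```

```text
T [-0.004  0.251  0.178] sd 0.028 F [-2.2  0.4  3.5]
t 45.13 tcp [583.5  80.  196.8] rpy [-3.1413e+00  3.0000e-04  1.1928e+00] F [-3.   1.5  4. ] T [0.02 0.33 0.22] w 13.6 ff 30.1 q6 0.42
```

Emit:
send_rows --pt "-0.5 0 0.2 0 0 -0.1" --pt "0 0 0 0 0 -0.1" --pt "0 0 0 0 0 -0.1" --pt "0 0 0 0 0 -0.1" --pt "0 0 0 0 0 0" --pt "0 0 0 0 0 0"

```text
time: 45.63
tool_pos: [0.5834, 0.0801, 0.1968]
ee_rot: [3.141, -0.0, 0.795]
wrist_force: [-0.9, -0.1, 2.7]
width: 0.0139
finger_force: 30.1
```

```bash
python3 tq.py
```

```text
T [-0.011  0.1    0.336] sd 0.023 F [-0.8  0.6  2.8]
t 45.88 tcp [583.4  80.1 196.7] rpy [ 3.1413e+00 -1.0000e-04  7.9280e-01] F [0.9 0.6 3. ] T [-0.01  0.05  0.35] w 13.8 ff 30.1 q6 0.82
```

Emit:
send_rows --pt "0 0 0 0 0 -0.1" --pt "0 0 0 0 0 -0.1" --pt "0 0 0 0 0 -0.1" --pt "0 0 0 0 0 0" --pt "0 0 0 0 0 0"

```text
time: 46.3
tool_pos: [0.5834, 0.0801, 0.1968]
ee_rot: [3.141, -0.0, 0.495]
wrist_force: [0.1, 0.7, 2.5]
width: 0.0144
finger_force: 30.2
```

```bash
python3 tq.py
```

```text
T [0.038 0.058 0.391] sd 0.025 F [-0.3  0.5  2.8]
t 46.55 tcp [583.4  80.1 196.8] rpy [ 3.1414e+00 -2.0000e-04  4.9290e-01] F [-0.6  0.4  2.9] T [0.02 0.04 0.43] w 13.7 ff 30.2 q6 1.12
```

Emit:
send_rows --pt "0 0 0 0 0 -0.1" --pt "0 0 0 0 0 -0.1" --pt "0 0 0 0 0 -0.1" --pt "0 0 0 0 0 -0.1" --pt "0 0 0 0 0 0" --pt "0 0 0 0 0 0"

```text
time: 47.05
tool_pos: [0.5833, 0.0802, 0.1967]
ee_rot: [-3.141, -0.0, 0.095]
wrist_force: [0.4, 1.2, 3.1]
width: 0.0136
finger_force: 30.3
```

```bash
python3 tq.py
```

```text
T [0.12  0.056 0.465] sd 0.034 F [-0.5  1.1  2.7]
t 47.3 tcp [583.3  80.2 196.8] rpy [-3.1415e+00 -1.0000e-04  9.3000e-02] F [-1.   1.6  2.4] T [0.15 0.1  0.48] w 13.5 ff 30.4 q6 1.52
```

Emit:
send_rows --pt "0 0 0 0 0 -0.1" --pt "0 0 0 0 0 -0.1" --pt "0 0 0 0 0 -0.1" --pt "0 0 0 0 0 -0.1" --pt "0 0 0 0 0 0" --pt "0 0 0 0 0 0"

```text
time: 47.8
tool_pos: [0.5834, 0.0803, 0.1968]
ee_rot: [-3.141, -0.0, -0.305]
wrist_force: [-0.4, 1.8, 2.8]
width: 0.014
finger_force: 30.5
```

```bash
python3 tq.py
```

```text
T [0.319 0.043 0.535] sd 0.021 F [-0.4  1.5  2.8]
t 48.05 tcp [583.3  80.3 196.8] rpy [-3.1412e+00 -1.0000e-04 -3.0700e-01] F [0.6 1.6 2.9] T [0.35 0.03 0.55] w 13.9 ff 30.6 q6 1.92
```

Emit:
send_rows --pt "0 0 0 0 0 0" --pt "0 0 0 0 0 0" --pt "0 0 0 0 0 0" --pt "0 0 0 0 0 0" --pt "0 0 0 0 0 0" --pt "0 0 0 0 0 0" --grip 44

```text
time: 48.55
tool_pos: [0.5832, 0.0799, 0.1964]
ee_rot: [3.141, 0.0, -0.309]
wrist_force: [-0.3, 0.3, -0.3]
width: 0.0439
finger_force: 0.0
```

Emit:
send_rows --pt "0 0 8 0 0 0" --pt "0 0 15 0 0 0" --pt "0 0 20 0 0 0" --pt "0 0 20 0 0 0" --pt "0 0 20 0 0 0" --pt "-10 -10 10 0 0 0" --pt "-20 -20 0 0 0 0" --pt "-20 -20 0 0 0 0"

```text
time: 49.22
tool_pos: [0.5328, 0.0295, 0.2908]
ee_rot: [3.141, -0.002, -0.307]
wrist_force: [-0.1, 0.1, 0.4]
width: 0.0443
finger_force: 0.0
```

Emit:
send_rows --pt "-20 -25 0 0 0 0" --pt "-20 -25 0 0 0 0" --pt "-20 -25 0 0 0 0" --pt "-20 -25 0 0 0 0" --pt "-20 -25 0 0 0 0" --pt "0 0 0 0 0 0" --pt "0 0 0 0 0 0"

```text
time: 49.8
tool_pos: [0.4321, -0.096, 0.2902]
ee_rot: [3.142, -0.001, -0.312]
wrist_force: [0.2, 0.1, -0.5]
width: 0.044
finger_force: 0.0
```

```bash
python3 - <<'E'
from h import *
say(); t=Cam('top'); s=Cam('side'); s.save('s19.png'); t.save('t19.png')
# handle balls
for n,c,th in (('t',t,60),('s',s,45)):
    u,v=c.pix((.583,.08,.19)).round().astype(int); k=25
    m=(c.hsv[...,2]<th).astype(np.uint8); q=np.zeros_like(m); q[v-k:v+k,u-k:u+k]=m[v-k:v+k,u-k:u+k]
    print(n,[(b[0].round(1),b[1].tolist(),c.on(b[0],.19).round(3)) for b in blobs(q,12)])
# grip + bystanders + lid in side
print('grip exp',t.pix((.583,-.018,.08)),s.pix((.583,-.018,.08)))
for n,c,th in (('t',t,45),('s',s,45)):
    u,v=c.pix((.583,-.018,.07)).round().astype(int); m=(c.hsv[...,2]<th).astype(np.uint8); q=np.zeros_like(m); q[v-20:v+20,u-15:u+15]=m[v-20:v+20,u-15:u+15]
    print('grip',n,[(b[0].round(1),b[1].tolist()) for b in blobs(q,12)])
a=cv2.cvtColor(cv2.imread('pics/top0.png'),cv2.COLOR_BGR2GRAY).astype(int); b=cv2.cvtColor(cv2.imread('pics/t19.png'),cv2.COLOR_BGR2GRAY).astype(int)
for n,(x0,y0,x1,y1) in dict(spool=(408,130,438,160),jar=(290,105,320,135),can=(228,120,258,155)).items(): print(n,np.abs(a-b)[y0:y1,x0:x1].max())
E
```

```text
t 49.8 tcp [432.1 -96.  290.2] rpy [ 3.1415e+00 -1.2000e-03 -3.1170e-01] F [ 0.2  0.1 -0.5] T [ 0.03 -0.04  0.01] w 44.0 ff 0.0 q6 1.54
t [(array([303.9, 162.3]), [301, 161, 6, 4, 17], array([0.624, 0.067, 0.19 ])), (array([296.3, 190.2]), [294, 188, 6, 6, 26], array([0.543, 0.09 , 0.19 ]))]
s [(array([330.1, 155. ]), [326, 138, 9, 36, 279], array([0.623, 0.113, 0.19 ])), (array([313.3, 166.2]), [310, 163, 8, 8, 43], array([0.544, 0.09 , 0.19 ]))]
grip exp [332.23346216 183.64829829] [354.67682662 216.24948949]
grip t []
grip s [(array([340.2, 201.2]), [339, 200, 4, 4, 12]), (array([354.3, 225.1]), [350, 216, 10, 20, 173])]
spool 10
jar 11
can 11
```

```bash
python3 -c "
from bench import ticket
print(ticket.close_job())"
```

```text
the job is handed in; nothing more can be done
None
```

I handed the job in at about 50 s: all three bonbons are in the box, the gold lid sits flat, the carriage is at its end stop, and the screw has firmed up (rest torque about 0.18 before contact, 0.53 N m after, an estimated 7–10 mm of spring; the pad itself was not measured), with jar, spool and can unmoved — but I viewed 17 pictures, over the limit of 14.

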